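Lock the reagent box and bring back the key

ROBOT

A 6-joint arm with a two-finger parallel gripper is mounted at the origin on a cart in front of the work surface, level with it; the furniture and walls round the work are solid. World frame = base frame: x ahead of the robot, y to its left, z up, the work surface at z = 0. Lengths are in mm, angles in rad, forces in N, time in s.
With the tool pointing down it reaches from about 275 to 1000 mm from the base axis. Payload 8.4 kg.
Tool frame: the origin (TCP) lies on the mounting face of the last link; the fingertips stand 173 mm ahead of it and the grasp point (between the pads) lies 155 mm ahead of it; z points along the fingers, y is the direction in which the jaws open and shut (so a half turn about z gives the same grasp; the last joint's range is limited). The gripper opens to 85 mm and grips with 20 to 120 N. Pads are 22 mm wide; open, the fingers measure 114 mm over their backs; the gripper's body (76 mm by 85 mm) begins 54 mm behind the grasp point. The pads swing forward as they close: fully open they stand 13 mm farther back than shut.
Start: joints at [1.22, 0.353, 1.633, -0, 1.155, -0.002], TCP at [213.606, 587.369, 404.681] pointing down, gripper open.
Joint ranges: [-2.63, 2.63], [-0.92, 2.1], [0.06, 2.66], [-1.3, 4.44], [0, 2.69], [-3.02, 3.02]. Speed limits (rad/s): [2.22, 2.22, 2.79, 3.14, 3.14, 3.14].

INTERFACE

Orientations are given as [roll, pitch, yaw] about the fixed x, y, z axes, in that order (R = Rz(yaw) Ry(pitch) Rx(roll)).
In Python, from rig import readout, imaging, ticket gives the robot as it stands.
- The arm moves only by the tool step_arm, never from a script. Its argument "deltas" is a list of rows, each an object with "translation": the shift along the tool's x, y, z in cm, a list of three; "rot": the turn, a rotation vector about the tool's x, y, z in rad, a list of three. In form: [{"translation": [x, y, z], "rot": [rx, ry, rz]}, ...]. A call has 1 to 8 rows; each row is the pose to reach, as a shift and turn from the pose commanded when the call began, along the tool's axes at that moment; what a row does not reach only later rows make up. A row lasts 1/8 s, in which the tool goes at most 62.5 mm and 10.7 degrees, less where a joint would pass 70% of its speed; a pose out of reach is approached as far as the arm can. A call with a gripper value outside its range is refused whole. "grip" is the closure in counts, from 0 (fully open) to 255 (shut), set as the call begins (left out, the last holds). The fingers move at their own pace and stop on an object; "squeeze" is the grip in N (left out, the last holds). Time passes only in rows, so rows that repeat a pose let the fingers close. It gives the time, the measured TCP pose, the force and the opening at its end, in the units of the state.
- readout.sense(): the state, without advancing time (a new reading comes with each control period).
- imaging.grab_frame(name): name is "scene" or "side" or "wrist"; returns a dict with "image" (480x640x3 uint8, red, green, blue), "camera_matrix" (3x3 intrinsics, pixels), "k1" (the pictures are not rectified: a ray, as slopes to the right and down, at radius r is drawn at 1 + k1 r^2 times it, then the intrinsics apply), "world_to_cam" (4x4, takes a point from world to camera coordinates). Camera axes: x right, y up, looking along -z (the intrinsics and any distortion apply to the point x, -y, -z); pixel columns grow to the right and rows downward; lengths in mm; the calibration is good to about 2 mm. A picture is of the moment at which its call begins. There is no depth.
- ticket.sign_off(): hands the job in, once; it reports no verdict.
The state is a dict: "clock": time; "qpos": joint angles; "qvel": joint speeds; "joint_efforts": joint torques, N m; "eef_pos": TCP position; "tcp_rot": TCP orientation; "contact_force": force on the tool from outside, world axes, zero at the start; "wrist_torque": the same for the moment, N m; "opening": opening from 0.0 (shut) to 1.0 (fully open).
Only numpy, scipy, OpenCV 4.12 (cv2) and the standard library are available. Lean on these libraries where they do the work, as an engineer would, in place of code of your own. Each camera call takes 0.05 s, during which the arm holds its last target.

TASK

Lock the grey steel reagent box: take the black-headed key from the wooden tube rack, feel it into the keyhole of the cylinder lock on the lid, push it fully home and turn it clockwise until the bolt is fully shot into its keeper. Then turn the key back to where it comes out, draw it out and stand it back in a free hole of the rack, collar down on the wood. The lock is light: never force the key, and leave the rack, tubes and bottles where they are.

Things in the scene. Friction and masses are not known exactly. Their poses are not given: they have to be found in the camera images.
- reagent_box: grey steel box 150 (x) x 160 (y) x 62 mm, fixed; origin under its centre, z up, front (bail handle) faces -x. Lid hinged along +y; on the lid an aluminium lock case 66 x 48 mm, 28 mm high, and beside it, on the fixed deck toward -y, a steel strap (keeper) 14 mm high that the bolt slides into.
- lock_point (a point): middle of the lock's adjusting slot at the keyhole face's height: box point (0, -5, 93) mm, axes as the box. The round cylinder (steel flange 38 mm wide, brass face) is clamped anywhere up to 10 mm either way from here along the box's x (unmeasured: look or feel). Keyhole 16 x 6.5 mm, barely bevelled: from the axis 10 mm toward box +x (index line) and 6 mm toward -x, 3.25 mm either side in y.
- key: the key; origin on its axis under the collar, z up. Black collar 28 mm wide x 4 thick with a 5 mm nib on +x; above it a flat black head 30 (x) x 10 (y) mm, z 4 to 38, grip across y. Below it a steel blade 4.5 mm thick (y), from -5 to +9 mm in x, 20 mm deep, waisted at 5.5 to 11.5 mm. Goes in with +x along box +x, until the collar lies on the face (a ward 6.5 mm down stops turning before that).
- rack: loose wooden tube rack 62 (x) x 207 (y) x 64 mm, origin under its centre. Top board's upper face at z = 59 mm with six 20 mm holes on x = 0 at y = -70, -41, -13, 15, 43, 71 mm; floor board at z = 14. The key hangs upright in one of them by its collar, blade along the rack's y, two tubes stand in others with an empty hole between.
- bolt (a joint): lock bolt, m: 0 = drawn back (3 mm of nose shows beside the case), 0.011 = fully shot, 6 mm inside the keeper. Slides toward box -y, rubs with 2 N, stays where left. The cylinder drives it by a tail with lost motion: clockwise after some 2 to 20 degrees, out to its stop at 45 to 70 (unmeasured); back to home leaves it out; but well past home anticlockwise it is drawn in again.
- cylinder (a joint): angle of the lock cylinder about its upright axis, rad, clockwise from above positive, 0 = home. The key has some 8 degrees of play in it either way and a hand yields, so the key turns 10 to 15 degrees more. Turning takes about 0.06 N m; at the bolt's stop it rises: 0.13 is plenty, over 0.2 is forcing. A fixed ward under the face holds the key in except within some 8 degrees of home.
- lid (a joint): lid hinge, rad: 0 = shut, grows as the side with the lock lifts. The lid (2.2 kg with its lock) just lies shut; pulling hard on a key held by the ward lifts it if the bolt is not shot.
- tube_a: culture tube, pale cap, 18 mm wide x 104 mm, standing in the rack; origin under its foot; bystander
- tube_b: culture tube, blue cap, 18 mm wide x 104 mm, standing in the rack; origin under its foot; bystander
- bottle: clear reagent bottle with a blue cap, 56 mm wide x 97 mm, behind the box; origin under its foot; bystander
- jar: white jar with a black cap, 68 mm wide x 118 mm, behind the rack; origin under its foot; bystander

How it is judged:
By the outcome, as a careful person would: the job done as asked, in the order asked, and still so for the second after the job is handed in, with the robot touching nothing.
It also fails if it takes over 72 s, if anything falls off the work surface, if the arm or the gripper's body presses on something with over 40 N, if the wrist force passes 120 N, or if a joint passes its speed limit or range.

## Working session

There is one attempt and no reset: what is moved stays moved. The work goes in short steps, Python scripts to look and compute and a tool call to move; the robot and the scene stay as the last step left them, time stands still between calls to the robot, and variables do not carry over. Pictures are saved under pics/ and viewed, and the job is handed in when it is done.

Besides the shell and the picture viewer there is one more tool, called after "Call:" in YAML: its name, and indented under it one key for each argument. step_arm: Moves the arm, as the interface text tells. Its arguments: {"type":"object","properties":{"deltas":{"type":"array","items":{"type":"object","properties":{"translation":{"type":"array","items":{"type":"number"}},"rot":{"type":"array","items":{"type":"number"}}}}},"grip":{"type":"number"},"squeeze":{"type":"number"}},"required":["deltas"]}

```bash
ls; mkdir -p pics; python3 - <<'E'
from rig import readout, imaging
import cv2
print(readout.sense())
for n in ["scene","side","wrist"]:
    f=imaging.grab_frame(n)
    cv2.imwrite(f"pics/{n}0.png",f["image"][:,:,::-1])
    print(n,f["camera_matrix"].tolist(),f["k1"],f["world_to_cam"].round(4).tolist())
E
```

```text
pics
{'clock': 0.0, 'qpos': array([ 1.21962930e+00,  3.53618714e-01,  1.63416622e+00, -1.19463345e-05,
        1.15517930e+00, -2.38436964e-03]), 'qvel': array([ 0.00081696,  0.00068984,  0.00106695, -0.00087964, -0.0004193 ,
        0.00050417]), 'joint_efforts': array([-2.93056568e-03, -6.05255842e+01, -3.42060077e+01, -1.47140872e-04,
        9.57720535e-03, -5.05745078e-06]), 'eef_pos': array([213.50331856, 587.13773726, 403.96616369]), 'tcp_rot': array([-3.14022105e+00,  7.65229788e-06,  2.79281484e+00]), 'contact_force': array([ 0.80264929, -0.09946196, -0.03260399]), 'wrist_torque': array([-0.01837953,  0.02263154,  0.02623751]), 'opening': 0.9992441048062961}
scene [[552.5284753780013, 0.0, 325.59091620827803], [0.0, 552.5284753780013, 246.70493311879596], [0.0, 0.0, 1.0]] -0.15246735619793278 [[0.9195, -0.3929, 0.0161, -471.6666], [0.2914, 0.7084, 0.6428, -284.5406], [-0.2639, -0.5864, 0.7658, -709.0672], [0.0, 0.0, 0.0, 1.0]]
side [[501.42447226096823, 0.0, 323.19718961552775], [0.0, 501.42447226096823, 243.68353563810282], [0.0, 0.0, 1.0]] -0.011367110114960081 [[-0.9992, -0.041, -0.0046, 572.4911], [0.0227, -0.6405, 0.7676, -7.2991], [-0.0344, 0.7668, 0.6409, -950.8772], [0.0, 0.0, 0.0, 1.0]]
wrist [[405.1137585898634, 0.0, 320.141719167742], [0.0, 405.1137585898634, 239.6044036562424], [0.0, 0.0, 1.0]] -0.010534621854759266 [[0.3427, 0.9395, -0.0014, -625.4121], [-0.9028, 0.3289, -0.277, 34.5292], [-0.2598, 0.0962, 0.9609, -379.4226], [0.0, 0.0, 0.0, 1.0]]
```

View pics/scene0.png

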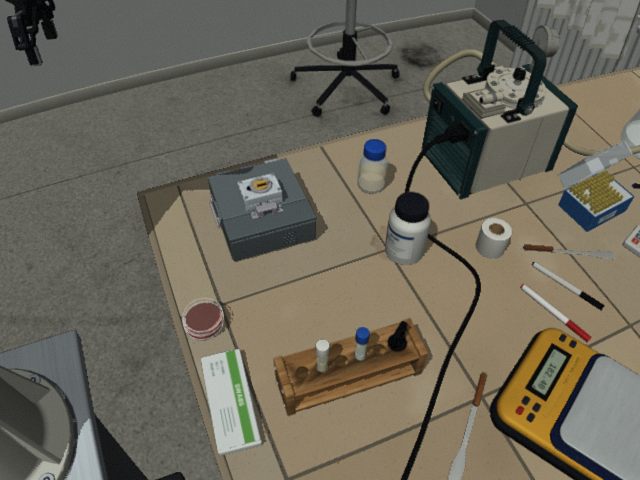

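View pics/side0.png

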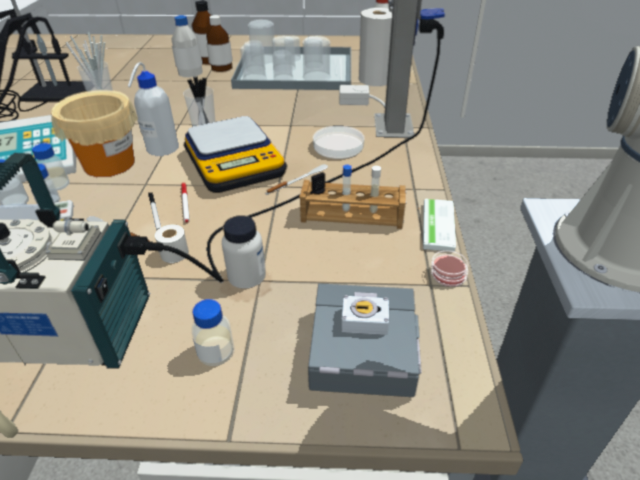

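View pics/wrist0.png

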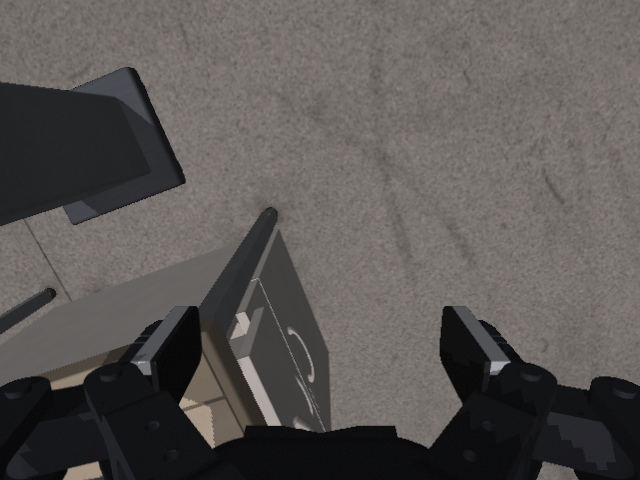

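Scene: the box is at about (262,210) with its lock near (262,187). The rack runs from (280,385) to (428,355), with the key at (399,337), the blue tube at (361,340) and the pale tube at (322,352). I'll zoom in next.

```bash
cat > h.py <<'E'
import numpy as np, cv2
from rig import readout, imaging
from scipy.spatial.transform import Rotation as R
def grab(n,save=None):
    f=imaging.grab_frame(n)
    if save: cv2.imwrite(f"pics/{save}.png",f["image"][:,:,::-1])
    return f
def proj(f,P):
    P=np.atleast_2d(P).astype(float);W=np.array(f["world_to_cam"]);K=np.array(f["camera_matrix"])
    c=P@W[:3,:3].T+W[:3,3]; s=np.c_[c[:,0],-c[:,1]]/(-c[:,2:]); r2=(s**2).sum(1,keepdims=True)
    s=s*(1+f["k1"]*r2); return s@np.diag([K[0,0],K[1,1]])+K[:2,2]
def ray(f,uv):
    K=np.array(f["camera_matrix"]);W=np.array(f["world_to_cam"])
    s=(np.array(uv,float)-K[:2,2])/[K[0,0],K[1,1]]; u=s.copy()
    for _ in range(30): u=s/(1+f["k1"]*(u@u))
    d=W[:3,:3].T@np.array([u[0],-u[1],-1]); o=-W[:3,:3].T@W[:3,3]; return o,d
def onz(f,uv,z):
    o,d=ray(f,uv); return o+d*(z-o[2])/d[2]
def crop(f,x0,y0,x1,y1,k,name,pts=None):
    im=f["image"][y0:y1,x0:x1,::-1]; im=cv2.resize(im,None,fx=k,fy=k,interpolation=cv2.INTER_CUBIC)
    if pts is not None:
        for p in pts: cv2.circle(im,(int((p[0]-x0+.5)*k),int((p[1]-y0+.5)*k)),2,(0,0,255),-1)
    cv2.imwrite(f"pics/{name}.png",im)
E
python3 - <<'E'
from h import *
import pickle
s=grab("scene");d=grab("side");pickle.dump((s,d),open("fr0.pkl","wb"))
crop(s,200,140,330,260,6,"c1"); crop(s,265,300,440,420,4,"c2")
crop(d,300,275,430,400,4,"c3"); crop(d,290,155,415,235,6,"c4")
E
```

```text
(no output)
```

View pics/c1.png

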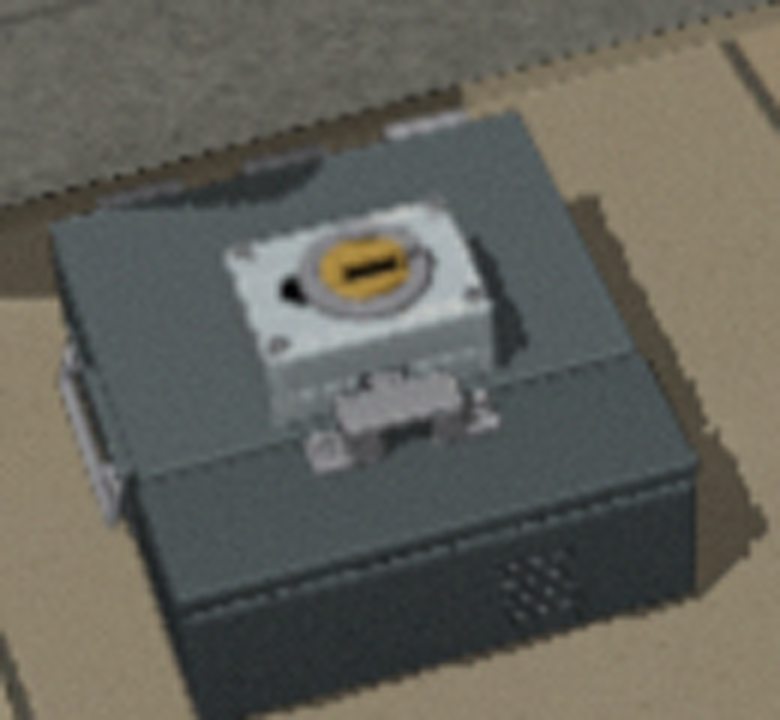

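View pics/c2.png

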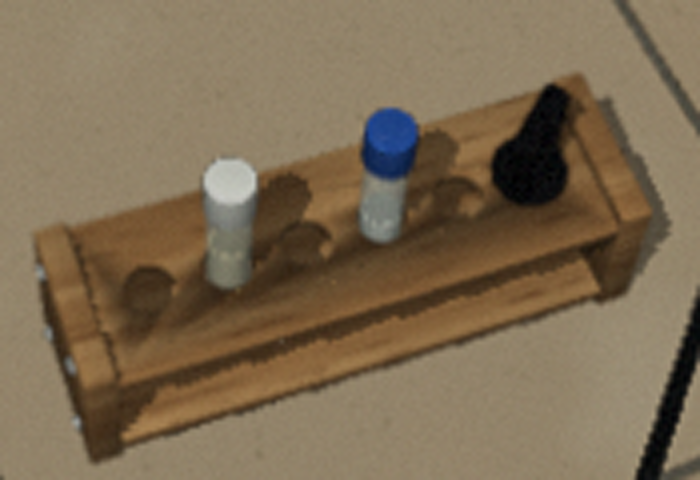

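View pics/c3.png

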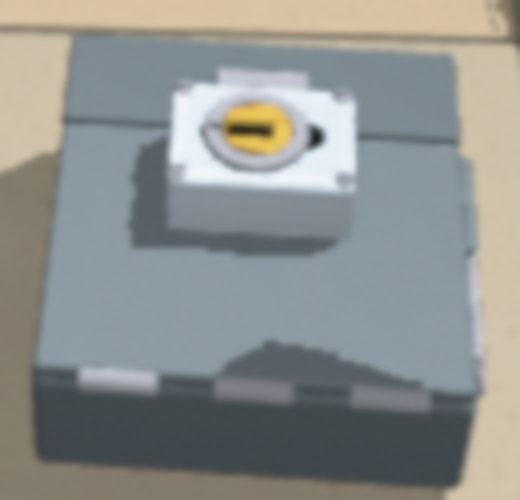

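View pics/c4.png

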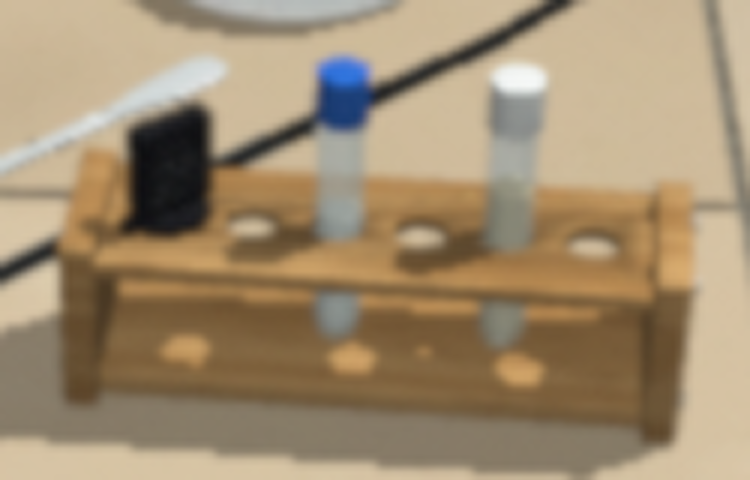

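```bash
cat > fit.py <<'E'
from h import *
import pickle
from scipy.optimize import least_squares
s,d=pickle.load(open("fr0.pkl","rb"))
def c(o,k,L): return [(o[0]+x/k-.5+.0,o[1]+y/k-.5) for x,y in L]
sp=c((200,140),6,[(50,225),(520,110),(697,465),(178,605)])
dp=c((300,275),4,[(72,37),(455,55),(474,395),(37,372)])
for z in (62,):
  print("scene",[onz(s,p,z)[:2].round(1).tolist() for p in sp]); print("side",[onz(d,p,z)[:2].round(1).tolist() for p in dp])
# rack top holes centers z=59
sr=c((265,300),4,[(150,290),(305,243),(457,197),(530,180)]); dr=c((290,155),6,[(594,245),(421,236),(253,227)])
print("rack scene",[onz(s,p,59)[:2].round(1).tolist() for p in sr]); print("side",[onz(d,p,59)[:2].round(1).tolist() for p in dr])
# flange centre z=93
a=onz(s,c((200,140),6,[(368,267)])[0],93);b=onz(d,c((300,275),4,[(255,131)])[0],93);print("flange",a,b)
# keyhole ends
print("slot",[onz(s,p,93)[:2].round(1) for p in c((200,140),6,[(343,272),(397,264)])],[onz(d,p,93)[:2].round(1) for p in c((300,275),4,[(272,131),(226,130)])])
E
python3 fit.py
```

```text
scene [[430.3, 344.0], [577.7, 338.8], [571.0, 180.2], [423.0, 185.8]]
side [[574.2, 182.0], [424.3, 186.6], [433.3, 345.3], [578.0, 341.5]]
rack scene [[445.9, -73.7], [501.4, -77.4], [557.5, -81.5], [584.2, -85.5]]
side [[447.3, -73.1], [503.8, -76.3], [559.2, -79.7]]
flange [503.71483713 258.40515596  93.        ] [505.14694745 258.61050037  93.        ]
slot [array([496.6, 259.2]), array([511.6, 256.5])] [array([499.1, 258.4]), array([515.4, 258.5])]
```

```bash
cat >> h.py <<'E'
def pose():
    q=readout.sense(); return q["eef_pos"],R.from_euler("xyz",q["tcp_rot"]),q
def delta(p,yaw,cur=None):
    """row to reach TCP p (mm), pointing down with yaw"""
    e,r,_=pose(); t=r.inv().apply(np.array(p,float)-e)/10
    rr=(r.inv()*R.from_euler("xyz",[np.pi,0,yaw])).as_rotvec()
    print("translation",t.round(3).tolist(),"rot",rr.round(4).tolist())
def st():
    q=readout.sense(); print("t",round(q["clock"],2),"tcp",q["eef_pos"].round(2),"rot",q["tcp_rot"].round(4),"F",q["contact_force"].round(2),"M",q["wrist_torque"].round(3),"op",round(q["opening"],3),"j",q["qpos"].round(2))
E
python3 - <<'E'
from h import *
import pickle
e,r,q=pose(); f=grab("wrist"); W=np.array(f["world_to_cam"])
print("cam in tool",r.inv().apply(-W[:3,:3].T@W[:3,3]-e),"look in tool",r.inv().apply(-W[2,:3]),"right",r.inv().apply(W[0,:3]))
s,d=pickle.load(open("fr0.pkl","rb"))
print("jar",onz(d,(245,284),0),onz(s,(406,260),0),"bottle",onz(d,(213,360),0))
delta([504,258,404],np.pi-.04)
E
```

```text
cam in tool [71.3333496   1.2625522  30.76160108] look in tool [-2.77014533e-01 -4.06958920e-04  9.60865643e-01] right [-9.58432730e-04  9.99999530e-01  1.47220306e-04]
jar [705.27804054 124.13985217   0.        ] [697.76868759  82.51050132   0.        ] bottle [727.40606757 288.1492196    0.        ]
translation [-38.548, -21.02, 0.055] rot [-0.0005, -0.0001, -0.3088]
```

Call:
step_arm:
  deltas:
    - {"translation": [-38.5,-21,5],"rot": [0,0,-0.309]}
    - {"translation": [-38.5,-21,5],"rot": [0,0,-0.309]}
    - {"translation": [-38.5,-21,5],"rot": [0,0,-0.309]}
    - {"translation": [-38.5,-21,5],"rot": [0,0,-0.309]}
    - {"translation": [-38.5,-21,5],"rot": [0,0,-0.309]}
    - {"translation": [-38.5,-21,5],"rot": [0,0,-0.309]}
    - {"translation": [-38.5,-21,5],"rot": [0,0,-0.309]}
    - {"translation": [-38.5,-21,5],"rot": [0,0,-0.309]}
  grip: 60

```text
clock: 1.3
eef_pos: [505.7, 255.5, 354.2]
tcp_rot: [-3.141, 0.0, 3.098]
contact_force: [-0.4, 0.1, -0.2]
opening: 0.767
```

```bash
python3 - <<'E'
from h import *
st(); grab("wrist","w1"); st()
E
```

```text
t 1.3 tcp [505.67 255.45 354.19] rot [-3.1408  0.      3.0976] F [-0.37  0.09 -0.16] M [ 0.018 -0.002  0.015] op 0.767 j [ 0.47  0.32  1.81 -0.    1.02 -1.06]
t 1.35 tcp [504.91 256.56 354.33] rot [-3.1413e+00 -3.0000e-04  3.0984e+00] F [-0.9  -0.63  0.22] M [ 0.041  0.062 -0.032] op 0.767 j [ 0.47  0.32  1.81 -0.    1.02 -1.06]
```

View pics/w1.png

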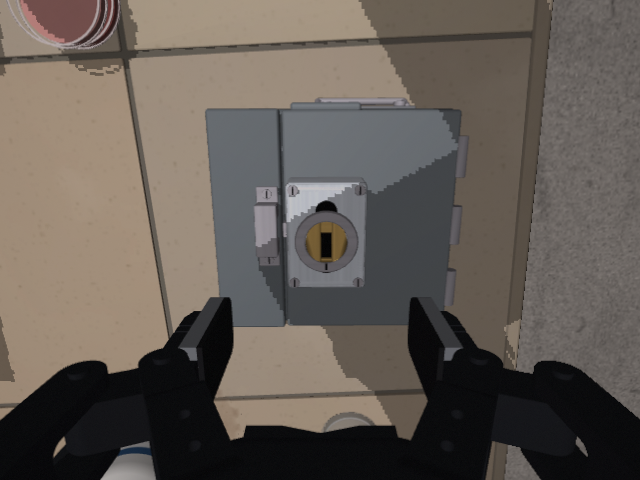

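The wrist view shows the flange centred at about (326,241), the keyhole at about (326,245), and the index line toward +x (down). I'll take a settled frame and measure on it.

```bash
python3 - <<'E'
from h import *
f=grab("wrist","w2"); st(); import pickle; pickle.dump(f,open("w2.pkl","wb"))
im=f["image"].astype(int)
crop(f,270,170,380,300,5,"w2c")
g=im.sum(2)
sub=(g[200:280,300:355]<130); ys,xs=np.nonzero(sub); 
n,l,s,c=cv2.connectedComponentsWithStats(sub.astype(np.uint8));print(s[1:]+[300,200,0,0,0],c[1:]+[300,200])
b=((im[:,:,0]-im[:,:,2])>60)[200:280,295:360].astype(np.uint8)
n,l,s,c=cv2.connectedComponentsWithStats(b);print("brass",[(s[i]+[295,200,0,0,0],c[i]+[295,200]) for i in range(1,n) if s[i][4]>30])
E
```

```text
t 1.4 tcp [504.02 257.75 354.49] rot [ 3.1416e+00 -5.0000e-04  3.0997e+00] F [-0.19 -0.24 -0.55] M [ 0.026 -0.012 -0.031] op 0.763 j [ 0.47  0.32  1.81  0.    1.02 -1.06]
[[314 203  21  11 166]
 [319 234  11  25 270]
 [323 265   2   6   9]
 [321 273   1   1   1]
 [325 273   2   1   2]] [[323.91566265 208.13855422]
 [323.90740741 245.92222222]
 [323.66666667 267.55555556]
 [321.         273.        ]
 [325.5        273.        ]]
brass [(array([320, 224,  10,  10,  90]), array([324.13333333, 228.71111111])), (array([306, 227,  11,  35, 268]), array([312.04477612, 242.51119403])), (array([331, 226,  12,  36, 311]), array([335.19935691, 242.44694534]))]
```

View pics/w2c.png

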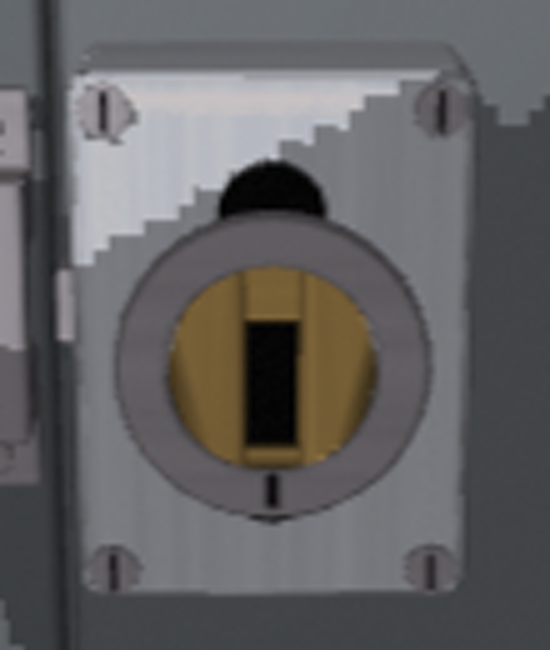

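```bash
python3 - <<'E'
from h import *
import pickle
f=pickle.load(open("w2.pkl","rb"))
P=lambda u,v,z: onz(f,(u,v),z)[:2].round(2)
print("hole c",P(323.9,245.9,93),"ends",P(323.9,233.5,93),P(323.9,258.5,93)," sides",P(318.5,246,93),P(329.5,246,93))
print("flange",P(324.2,242.8,93),"idx",P(323.7,267.6,93), "diam",P(293,243,93),P(355.7,243,93))
cs=[(102,110),(442,108),(113,569),(432,569)]
Q=[P(270+x/5-.5,170+y/5-.5,90) for x,y in cs];print("screws",Q, np.mean(Q,0))
# box corners top (wrist w1-like full frame)
g=f["image"]; crop(f,190,90,490,340,2,"w2b")
E
```

```text
hole c [504.41 260.12] ends [496.77 260.44] [512.31 259.8 ]  sides [504.33 256.91] [504.62 263.45]
flange [502.49 260.38] idx [518.1  259.43] diam [501.8  241.87] [503.44 279.06]
screws [array([471.49, 241.77]), array([472.99, 281.19]), array([528.65, 239.43]), array([530.38, 278.9 ])] [500.8775 260.3225]
```

View pics/w2b.png

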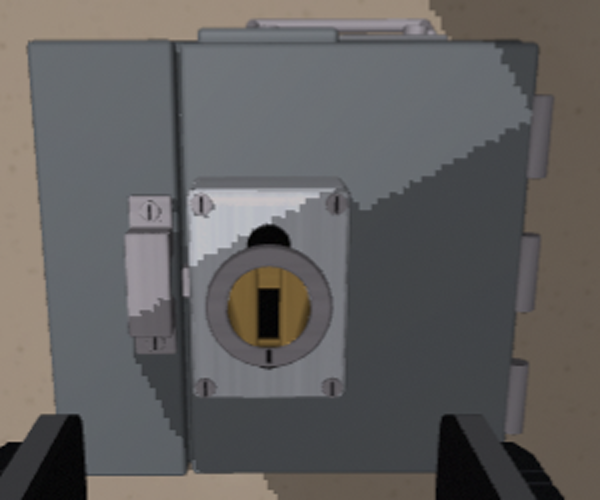

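```bash
python3 - <<'E'
from h import *
delta([580,-85,350],np.pi-.065)
E
```

```text
translation [-9.027, -33.927, 0.444] rot [0.0, -0.0005, 0.0231]
```

Call:
step_arm:
  deltas:
    - {"translation": [-9,-33.9,1.5],"rot": [0,0,0.023]}
    - {"translation": [-9,-33.9,1.5],"rot": [0,0,0.023]}
    - {"translation": [-9,-33.9,1.5],"rot": [0,0,0.023]}
    - {"translation": [-9,-33.9,1.5],"rot": [0,0,0.023]}
    - {"translation": [-9,-33.9,1.5],"rot": [0,0,0.023]}
    - {"translation": [-9,-33.9,1.5],"rot": [0,0,0.023]}
    - {"translation": [-9,-33.9,1.5],"rot": [0,0,0.023]}
    - {"translation": [-9,-33.9,1.5],"rot": [0,0,0.023]}

```text
clock: 2.4
eef_pos: [579.9, -82.3, 339.7]
tcp_rot: [3.141, -0.0, 3.08]
contact_force: [-0.3, 0.3, 0.5]
opening: 0.764
```

```bash
python3 - <<'E'
from h import *
st(); grab("wrist"); f=grab("wrist","w3"); st(); import pickle; pickle.dump(f,open("w3.pkl","wb"))
E
```

```text
t 2.4 tcp [579.89 -82.28 339.7 ] rot [ 3.1410e+00 -4.0000e-04  3.0798e+00] F [-0.35  0.33  0.5 ] M [0.033 0.026 0.02 ] op 0.764 j [-0.14  0.36  1.78  0.    1.   -1.65]
t 2.5 tcp [579.9  -82.05 339.78] rot [ 3.1413e+00 -2.0000e-04  3.0808e+00] F [ 0.49  0.94 -0.41] M [ 0.027 -0.002 -0.015] op 0.766 j [-0.14  0.36  1.78  0.    1.   -1.65]
```

View pics/w3.png

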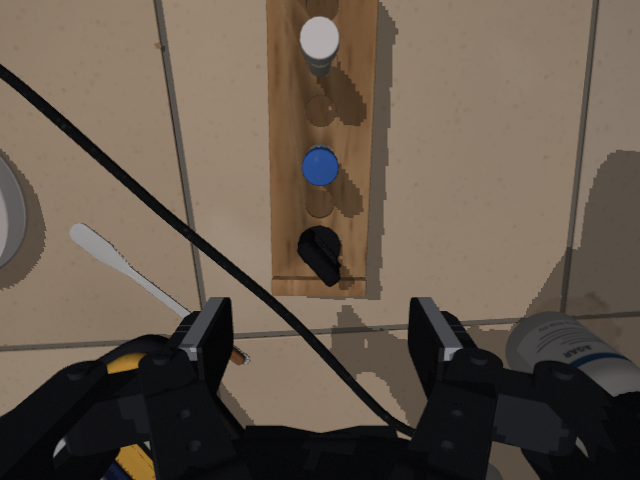

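```bash
python3 - <<'E'
from h import *
import pickle
f=pickle.load(open("w3.pkl","rb"))
im=f["image"].copy(); f["image"]=np.clip(im.astype(float)*2.5,0,255).astype(np.uint8)
crop(f,260,170,390,310,5,"w3c")
for uv,z in [((320,203),59),((320,111),59),((319,5),59),((320,245),63)]: print(onz(f,uv,z).round(1))
E
```

```text
[557.2 -79.2  59. ]
[502.3 -75.8  59. ]
[446.5 -72.9  59. ]
[583.4 -80.8  63. ]
```

View pics/w3c.png

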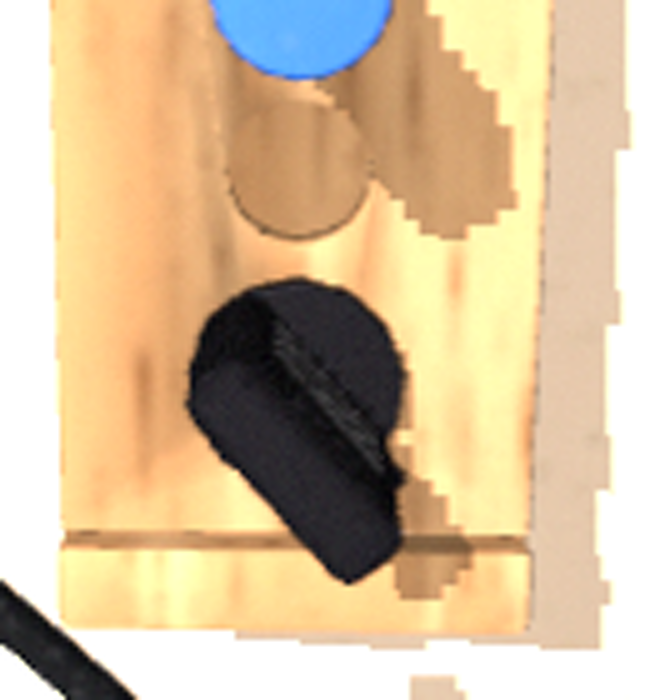

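The key stands in the end hole, turned roughly 45° from the rack axis, with the nib visible at about (340,265) toward world +x+y. I'll fit its silhouette.

```bash
cat > keyfit.py <<'E'
from h import *
from scipy.optimize import minimize
t=np.linspace(0,2*np.pi,40,endpoint=False)
col=np.array([[14*np.cos(a),14*np.sin(a),z] for z in (0,4) for a in t])
nib=np.array([[x,y,z] for x in (10,19) for y in (-2,2) for z in (0,4)],float)
head=np.array([[x,y,z] for x in (-15,15) for y in (-5,5) for z in (4,38)],float)
S=4
def render(f,x,y,yaw,z0,box,parts=(col,nib,head)):
    x0,y0,x1,y1=box; m=np.zeros(((y1-y0)*S,(x1-x0)*S),np.uint8)
    M=R.from_euler("z",yaw)
    for p in parts:
        q=proj(f,M.apply(p)+[x,y,z0]); q=((q-[x0,y0]+.5)*S).astype(np.float32)
        cv2.fillConvexPoly(m,cv2.convexHull(q).astype(np.int32),1)
    return cv2.resize(m.astype(np.float32),None,fx=1/S,fy=1/S,interpolation=cv2.INTER_AREA)
def fit(f,mask,box,p0,z0):
    x0,y0,x1,y1=box; mk=mask[y0:y1,x0:x1].astype(np.float32)
    c=lambda p: np.abs(render(f,p[0],p[1],p[2]/30,z0,box)-mk).sum()
    best=None
    for dy in (-.25,0,.25):
        r=minimize(c,[p0[0],p0[1],(p0[2]+dy)*30],method="Nelder-Mead",options=dict(initial_simplex=None,xatol=.02,fatol=.1))
        if best is None or r.fun<best.fun: best=r
    return best.x[0],best.x[1],best.x[2]/30,best.fun,mk.sum()
E
python3 - <<'E'
from keyfit import *
import pickle
f=pickle.load(open("w3.pkl","rb")); im=f["image"].astype(int)
mask=(im.sum(2)<105)
box=(285,220,360,292)
r=fit(f,mask,box,(585,-82,.75),59); print("wrist",r)
m=render(f,r[0],r[1],r[2],59,box); 
v=np.hstack([im[box[1]:box[3],box[0]:box[2],::-1].clip(0,120)*2, np.repeat((m*255)[:,:,None],3,2), np.repeat(mask[box[1]:box[3],box[0]:box[2],None]*255,3,2)])
cv2.imwrite("pics/kf.png",cv2.resize(v.astype(np.uint8),None,fx=3.5,fy=3.5,interpolation=cv2.INTER_NEAREST))
E
```

```text
wrist (np.float64(584.9795511529176), np.float64(-81.35468611238593), np.float64(0.5222583490254079), np.float64(219.6875), np.float32(1855.0))
```

View pics/kf.png

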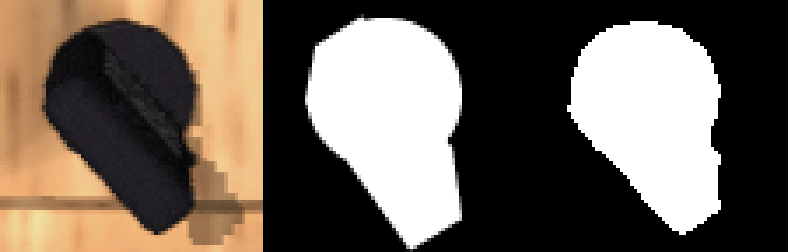

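```bash
python3 - <<'E'
from h import *
import pickle
f=pickle.load(open("w3.pkl","rb"))
im=f["image"].copy(); print(im[235:262:3,300:345:4].sum(2)); f["image"]=np.clip(im.astype(float)*5,0,255).astype(np.uint8)
crop(f,290,220,350,292,8,"w3d")
E
```

```text
[[129  22  21  15  54  55  52  56  53  39 282 298]
 [ 23  21  19  17  65  39  53  49  53  53 276 298]
 [ 24  29  21   7  50  50  40  46  50  49 139 297]
 [ 23  45  44  22  11  41  61  45  46  51  68 294]
 [ 42  54  45  32  12  24  45  37  50  52  89 291]
 [ 47  48  54  47  32  26  65  47  41  50 114 288]
 [ 45  55  52  52  44  22  19  58  33  53 153 281]
 [ 97  54  52  54  52  40  20  34  49  22 272 261]
 [239  36  49  53  55  45  31  30  58  21 196 269]]
```

View pics/w3d.png

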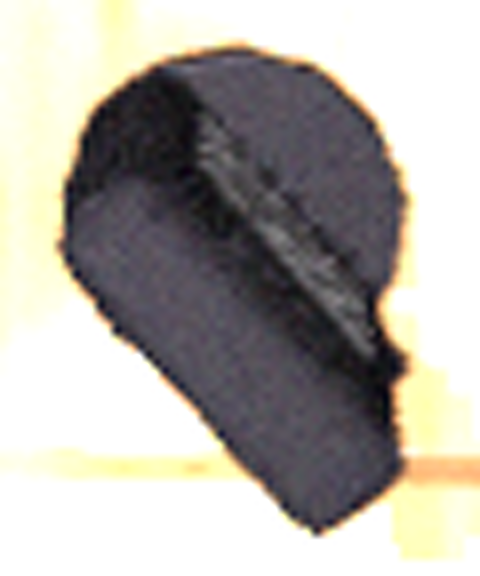

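```bash
python3 - <<'E'
import keyfit as k
from keyfit import *
import pickle
def rect(a,b,z): return [[x,y,z] for x in (-a,a) for y in (-b,b)]
f=pickle.load(open("w3.pkl","rb")); im=f["image"].astype(int); mask=(im.sum(2)<120); box=(285,220,360,292)
for hx,hy,bev,nx in [(15,5,0,19),(15,5,1.5,17),(14,4.5,1,17),(15,5,2.5,17)]:
    k.head=np.array(rect(hx,hy,4)+rect(hx,hy,38-bev)+rect(hx-bev,hy-bev,38),float)
    k.nib=np.array([[x,y,z] for x in (10,nx) for y in (-1.5,1.5) for z in (0,4)],float)
    def fit2(p0):
        mk=mask[box[1]:box[3],box[0]:box[2]].astype(np.float32)
        c=lambda p: np.abs(render(f,p[0],p[1],p[2]/20,p[3],box,(k.col,k.nib,k.head))-mk).sum()
        sx=np.array([p0]+[np.array(p0)+d for d in np.diag([3,3,3,5.])])
        return minimize(c,p0,method="Nelder-Mead",options=dict(initial_simplex=sx,xatol=.02,fatol=.1))
    for y0 in (.6,.75):
        r=fit2([584,-81,y0*20,59.]); print(hx,bev,r.x[:2].round(2),r.x[2]/20,r.x[3],r.fun)
E
```

```text
15 0 [588.66 -81.61] 0.5977618277285726 47.098762810936805 91.625
15 0 [588.9  -81.74] 0.6168741745521957 46.28099952402553 92.375
15 1.5 [588.27 -81.68] 0.604548419760696 48.89661771805803 93.375
15 1.5 [588.24 -81.66] 0.6006624724051945 48.991780479073654 93.125
14 1 [586.5  -81.77] 0.6369537064993623 54.68915277959019 93.625
14 1 [587.08 -81.8 ] 0.6379642523969893 53.30311587441509 95.8125
15 2.5 [587.65 -81.66] 0.5685899728251754 51.05940456511054 96.625
15 2.5 [587.98 -81.58] 0.5670781019597133 50.19284120379981 96.25
```

```bash
python3 - <<'E'
from h import *
delta([604.7,-66.4,290],np.pi+.68)
E
```

```text
translation [-2.381, 1.711, 4.978] rot [0.0004, -0.0001, -0.7408]
```

Call:
step_arm:
  deltas:
    - {"translation": [-2.4,1.7,5],"rot": [0,0,-0.74]}
    - {"translation": [-2.4,1.7,5],"rot": [0,0,-0.74]}
    - {"translation": [-2.4,1.7,5],"rot": [0,0,-0.74]}
    - {"translation": [-2.4,1.7,5],"rot": [0,0,-0.74]}
    - {"translation": [-2.4,1.7,5],"rot": [0,0,-0.74]}
    - {"translation": [-2.4,1.7,5],"rot": [0,0,-0.74]}

```text
clock: 3.25
eef_pos: [605.1, -67.6, 289.8]
tcp_rot: [-3.142, 0.0, -2.467]
contact_force: [0.4, -0.2, 0.2]
opening: 0.764
```

```bash
python3 - <<'E'
from h import *
grab("wrist"); f=grab("wrist","w4"); st(); import pickle; pickle.dump(f,open("w4.pkl","wb"))
im=f["image"].copy(); f["image"]=np.clip(im.astype(float)*4,0,255).astype(np.uint8)
crop(f,260,160,390,300,5,"w4c")
E
```

```text
t 3.35 tcp [605.08 -67.98 289.79] rot [-3.1415e+00  1.0000e-04 -2.4664e+00] F [ 0.49 -0.78 -0.17] M [-0.024 -0.036  0.034] op 0.764 j [-0.11  0.46  1.76  0.    0.92 -2.36]
```

View pics/w4.png

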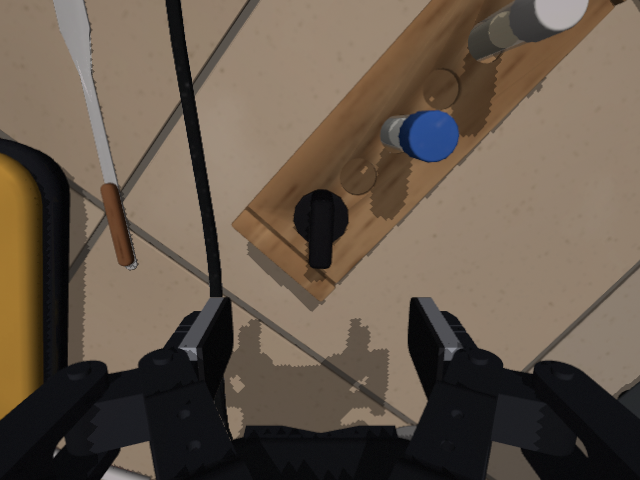

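View pics/w4c.png

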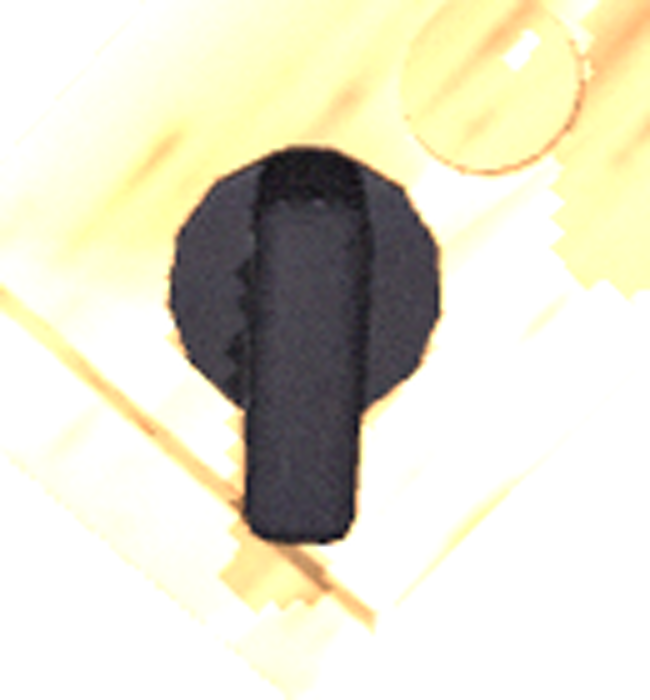

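```bash
python3 - <<'E'
import keyfit as k
from keyfit import *
import pickle
def rect(a,b,z): return [[x,y,z] for x in (-a,a) for y in (-b,b)]
f=pickle.load(open("w4.pkl","rb")); im=f["image"].astype(int); mask=(im.sum(2)<120); box=(285,180,360,280)
def fit2(p0,nz):
    mk=mask[box[1]:box[3],box[0]:box[2]].astype(np.float32)
    c=lambda p: np.abs(render(f,p[0],p[1],p[2]/20,p[3] if nz else 59,box,(k.col,k.nib,k.head))-mk).sum()
    sx=np.array([p0]+[np.array(p0)+d for d in np.diag([3,3,3,5.])])
    return minimize(c,p0,method="Nelder-Mead",options=dict(initial_simplex=sx,xatol=.02,fatol=.1))
k.nib=np.array([[x,y,z] for x in (10,17) for y in (-1.5,1.5) for z in (0,4)],float)
for bev in (0,1.):
    k.head=np.array(rect(15,5,4)+rect(15,5,38-bev)+rect(15-bev,5-bev,38),float)
    for nz in (0,1):
        r=fit2([584,-81,12.6,59.],nz); print(bev,r.x[:2].round(2),r.x[2]/20,r.x[3],r.fun)
# hole spacings
o=[(360,175.5),(442,88)]
print([onz(f,p,59).round(1) for p in o])
E
```

```text
0 [585.23 -81.51] 0.5991502690768877 61.71573940942836 265.4375
0 [586.32 -80.63] 0.6175306231896485 51.235683882823764 120.25
1.0 [585.14 -81.62] 0.6199073875529872 61.30321193416846 250.6875
1.0 [586.27 -80.7 ] 0.6246533991367996 51.71443887217724 124.9375
[array([556.9, -79.4,  59. ]), array([502.1, -75.7,  59. ])]
```

```bash
python3 - <<'E'
from h import *
delta([585.7,-81.2,275],np.pi+.62)
delta([585.7,-81.2,241],np.pi+.62)
E
```

```text
translation [2.339, 0.179, 1.479] rot [-0.0, 0.0001, 0.0552]
translation [2.339, 0.179, 4.879] rot [-0.0, 0.0001, 0.0552]
```

Call:
step_arm:
  deltas:
    - {"translation": [2.34,0.18,1.5],"rot": [0,0,0.055]}
    - {"translation": [2.34,0.18,1.5],"rot": [0,0,0.055]}
    - {"translation": [2.34,0.18,1.5],"rot": [0,0,0.055]}
    - {"translation": [2.34,0.18,1.5],"rot": [0,0,0.055]}
  grip: 135

```text
clock: 3.85
eef_pos: [586.5, -81.5, 275.3]
tcp_rot: [-3.141, 0.001, -2.519]
contact_force: [-0.0, 0.7, -1.0]
opening: 0.467
```

```bash
python3 - <<'E'
from h import *
grab("wrist"); f=grab("wrist","w5"); st()
E
```

```text
t 3.95 tcp [586.27 -81.47 275.09] rot [-3.141e+00  7.000e-04 -2.519e+00] F [0.06 1.06 0.25] M [-0.023 -0.006 -0.054] op 0.471 j [-0.14  0.45  1.81  0.    0.88 -2.33]
```

View pics/w5.png

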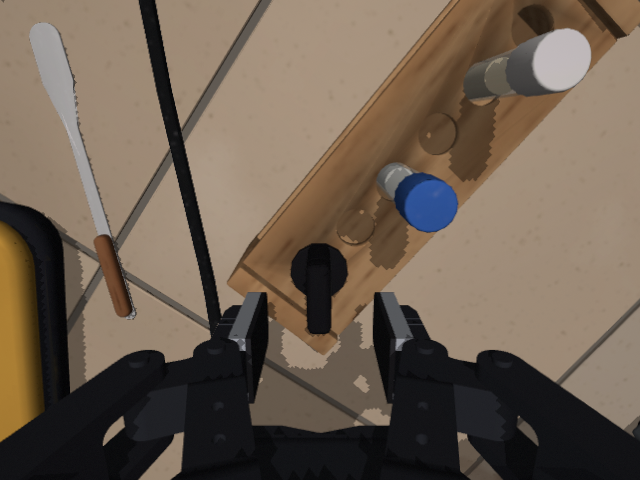

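The key head is at about (318,305), lined up between the pads, which are centred near column 320. I'll go down and grip.

Call:
step_arm:
  deltas:
    - {"translation": [0.05,0,2],"rot": [0,0,0]}
    - {"translation": [0.05,0,3.4],"rot": [0,0,0]}
    - {"translation": [0.05,0,3.4],"rot": [0,0,0]}
    - {"translation": [0.05,0,3.4],"rot": [0,0,0]}

```text
clock: 4.45
eef_pos: [585.6, -82.0, 241.0]
tcp_rot: [-3.141, 0.0, -2.519]
contact_force: [-0.0, -0.7, -0.4]
opening: 0.471
```

Call:
step_arm:
  deltas:
    - {"translation": [0,0,0],"rot": [0,0,0]}
    - {"translation": [0,0,0],"rot": [0,0,0]}
    - {"translation": [0,0,0],"rot": [0,0,0]}
    - {"translation": [0,0,0],"rot": [0,0,0]}
    - {"translation": [0,0,0],"rot": [0,0,0]}
  grip: 255
  squeeze: 50

```text
clock: 5.08
eef_pos: [585.6, -82.0, 241.3]
tcp_rot: [-3.141, 0.001, -2.519]
contact_force: [-2.2, 1.9, 5.7]
opening: 0.108
```

```bash
python3 - <<'E'
from h import *
st(); f=grab("wrist","w6"); f=grab("side"); crop(f,280,80,430,240,4,"s6")
E
```

```text
t 5.08 tcp [585.59 -81.98 241.3 ] rot [-3.1410e+00  6.0000e-04 -2.5194e+00] F [-2.21  1.87  5.75] M [0.072 0.137 0.001] op 0.108 j [-0.14  0.5   1.83  0.    0.81 -2.33]
```

View pics/w6.png

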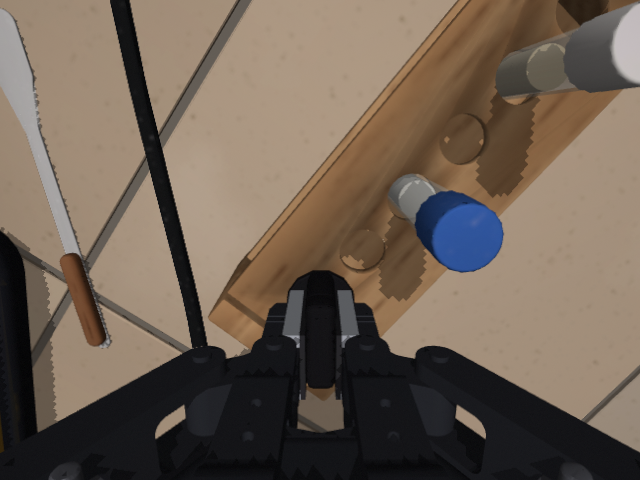

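View pics/s6.png

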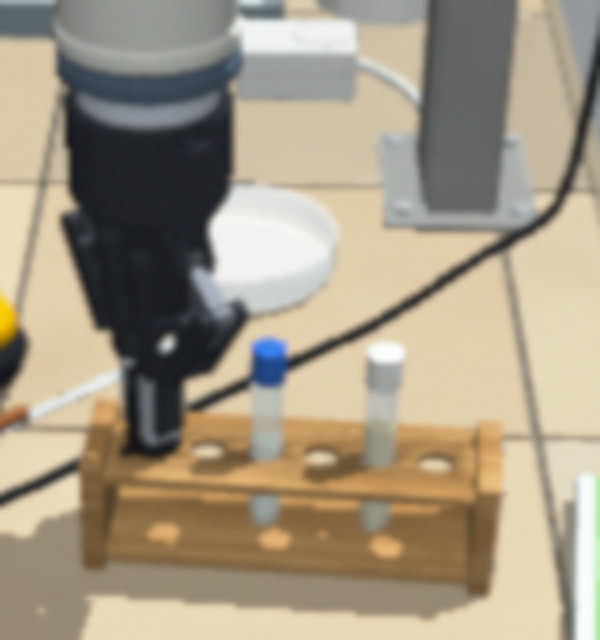

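Call:
step_arm:
  deltas:
    - {"translation": [0,0,-1],"rot": [0,0,0]}
    - {"translation": [0,0,-3],"rot": [0,0,0]}
    - {"translation": [0,0,-7],"rot": [0,0,0]}
    - {"translation": [0,0,-9],"rot": [0,0,0]}
    - {"translation": [0,0,-9],"rot": [0,0,0]}

```text
clock: 5.8
eef_pos: [585.8, -82.0, 332.6]
tcp_rot: [-3.139, 0.003, -2.519]
contact_force: [0.5, -0.3, -0.9]
opening: 0.107
```

```bash
python3 - <<'E'
from h import *
st(); grab("wrist","w7"); f=grab("side"); crop(f,280,60,430,240,4,"s7"); delta([502.4,260,320],np.pi-.04)
E
```

```text
t 5.8 tcp [585.84 -82.03 332.57] rot [-3.1392e+00  2.5000e-03 -2.5193e+00] F [ 0.49 -0.33 -0.88] M [-0.001  0.027 -0.043] op 0.107 j [-0.14  0.38  1.77 -0.    0.99 -2.33]
translation [-13.216, 32.599, 1.03] rot [0.0002, -0.0004, 0.6622]
```

View pics/w7.png

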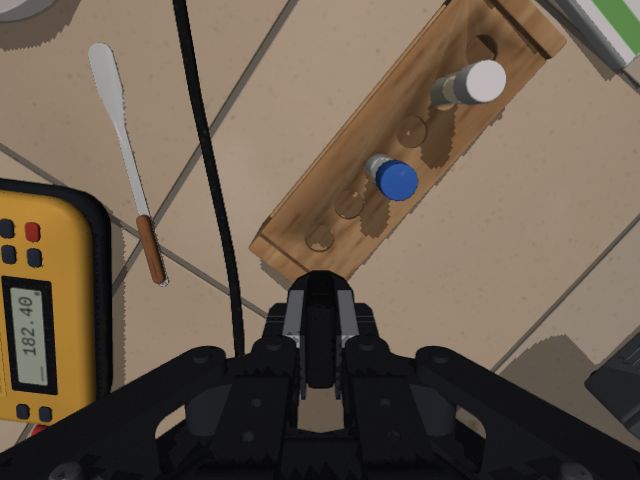

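View pics/s7.png

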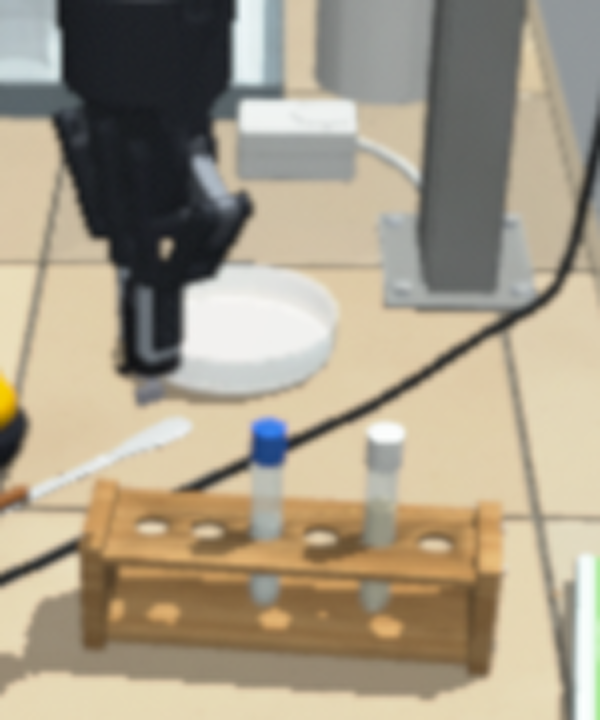

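```bash
python3 - <<'E'
from h import *
delta([532.4,260,315],np.pi-.04)
E
```

```text
translation [-15.654, 30.85, 1.529] rot [0.0002, -0.0004, 0.6622]
```

Call:
step_arm:
  deltas:
    - {"translation": [-15.65,30.85,0],"rot": [0,0,0.662]}
    - {"translation": [-15.65,30.85,0],"rot": [0,0,0.662]}
    - {"translation": [-15.65,30.85,0],"rot": [0,0,0.662]}
    - {"translation": [-15.65,30.85,0],"rot": [0,0,0.662]}
    - {"translation": [-15.65,30.85,0],"rot": [0,0,0.662]}
    - {"translation": [-15.65,30.85,0.5],"rot": [0,0,0.662]}
    - {"translation": [-15.65,30.85,1],"rot": [0,0,0.662]}
    - {"translation": [-15.65,30.85,1.5],"rot": [0,0,0.662]}

```text
clock: 6.9
eef_pos: [532.3, 259.4, 314.2]
tcp_rot: [-3.14, -0.002, 3.103]
contact_force: [0.1, -0.1, -0.9]
opening: 0.108
```

Call:
step_arm:
  deltas:
    - {"translation": [0,0,0],"rot": [0,0,0]}
    - {"translation": [0,0,0],"rot": [0,0,0]}

```text
clock: 7.15
eef_pos: [533.0, 258.8, 315.6]
tcp_rot: [-3.141, -0.0, 3.1]
contact_force: [-0.4, -0.3, -0.1]
opening: 0.108
```

```bash
python3 - <<'E'
from h import *
import pickle
st(); f=grab("wrist","w8");s=grab("scene","sc8");d=grab("side","sd8");pickle.dump((f,s,d),open("f8.pkl","wb"))
crop(s,180,60,340,260,4,"sc8c"); crop(d,290,180,450,340,4,"sd8c")
E
```

```text
t 7.15 tcp [533.03 258.83 315.63] rot [-3.1414e+00 -2.0000e-04  3.1002e+00] F [-0.41 -0.33 -0.13] M [-0.06   0.008  0.04 ] op 0.108 j [ 0.45  0.4   1.78 -0.    0.96 -1.08]
```

View pics/w8.png

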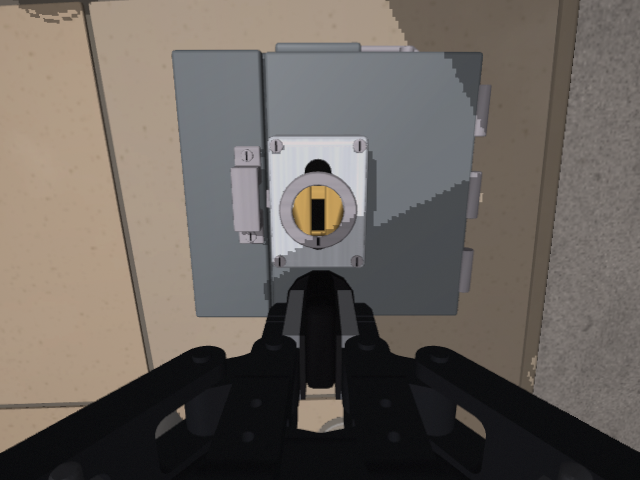

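View pics/sc8c.png

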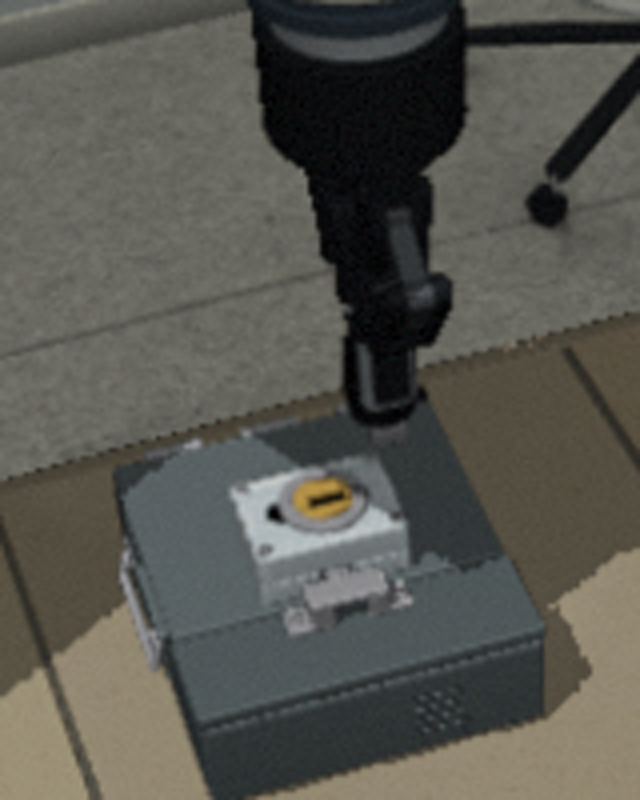

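View pics/sd8c.png

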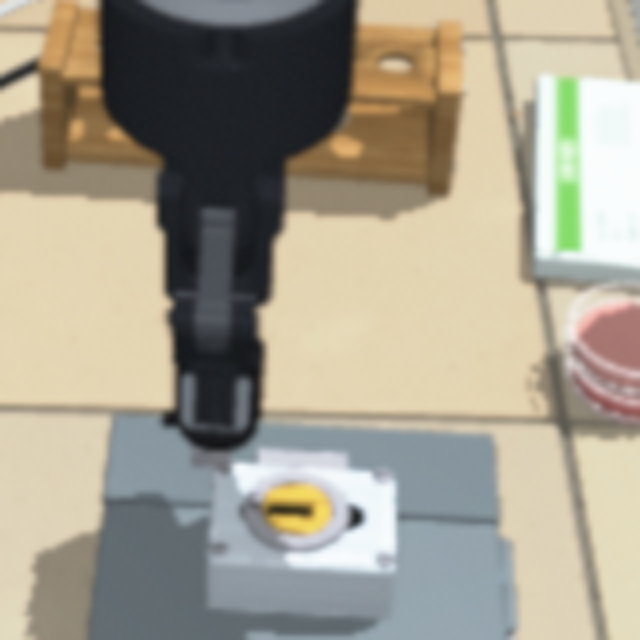

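```bash
python3 - <<'E'
from h import *
import pickle
f,s,d=pickle.load(open("f8.pkl","rb"))
im=f["image"].copy(); f2=dict(f); f2["image"]=np.clip(im.astype(float)*3,0,255).astype(np.uint8)
crop(f2,270,180,370,310,6,"w8c")
e,r=np.array([533.03,258.83,315.63]),R.from_euler("xyz",[-3.1414,0,3.1002])
t=np.linspace(-1.2,1.2,9)
for k in (0,2,4):
  for z in (182,):
    P=np.array([[14*np.cos(a)+k,14*np.sin(a),z] for a in t]); print(k,proj(f,r.apply(P)+e).round(1).tolist())
g=im.astype(int)
sub=(g.sum(2)[185:240,300:335]<110).astype(np.uint8); n,l,st_,c=cv2.connectedComponentsWithStats(sub); print(st_[1:]+[300,185,0,0,0],c[1:]+[300,185])
E
```

```text
0 [[284.3, 292.6], [289.2, 284.2], [296.7, 277.6], [306.1, 273.3], [316.5, 271.8], [326.9, 273.3], [336.3, 277.6], [343.9, 284.2], [348.9, 292.6]]
2 [[284.1, 288.0], [289.1, 279.6], [296.6, 272.9], [306.1, 268.6], [316.5, 267.1], [326.9, 268.6], [336.4, 272.9], [344.0, 279.5], [349.0, 288.0]]
4 [[284.0, 283.4], [289.0, 274.9], [296.6, 268.2], [306.0, 263.8], [316.5, 262.3], [326.9, 263.8], [336.4, 268.1], [344.0, 274.9], [349.1, 283.3]]
[[312 200  12  30 360]
 [317 238   2   2   4]] [[317.5 214.5]
 [317.5 238.5]]
```

View pics/w8c.png

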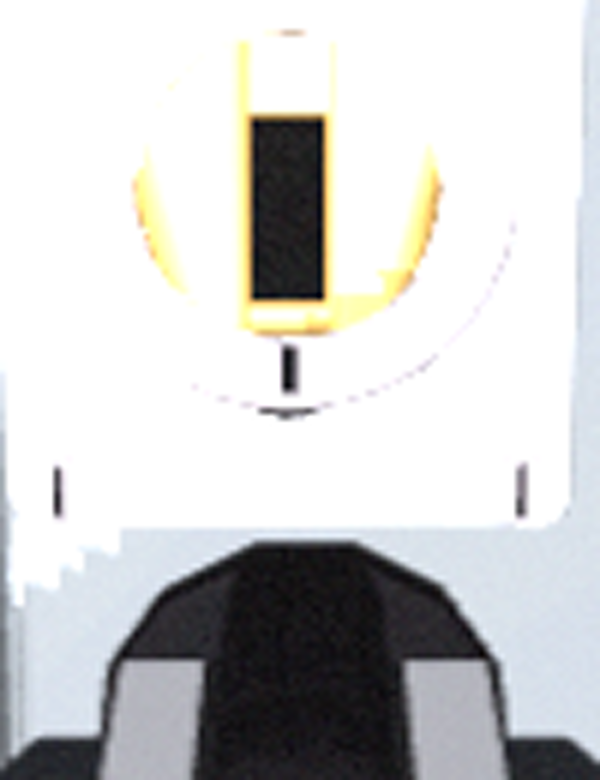

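```bash
python3 - <<'E'
from h import *
import pickle
f,s,d=pickle.load(open("f8.pkl","rb"))
e,r=np.array([533.03,258.83,315.63]),R.from_euler("xyz",[-3.1414,0,3.1002])
crop(s,250,140,310,200,10,"sA"); crop(d,320,260,390,330,9,"sB")
t2=lambda P:r.inv().apply(P-e)
print("wrist hole tool",t2(onz(f,(317.5,214.5),93)), [t2(onz(f,(317.5,v),93))[0] for v in (199.5,229.5)], "idx",t2(onz(f,(317.5,(241.8)),93)))
for z in (181,182,183): print("collar edge",z, t2(onz(f,(320.2,269.8),e[2]-z)))
print("pred px of collar/hub centre side",proj(d,r.apply([[0,0,182],[0,0,178],[14,0,182],[-14,0,182],[-19,0,182],[5,0,202],[-9,0,202]])+e).round(1))
print("scene",proj(s,r.apply([[0,0,182],[0,0,178],[14,0,182],[-14,0,182],[-19,0,182],[5,0,202],[-9,0,202]])+e).round(1))
E
```

```text
wrist hole tool [2.82771600e+01 1.68066180e-01 2.22629972e+02] [np.float64(35.62731177989532), np.float64(20.772408698935145)] idx [1.44992302e+01 1.30335174e-01 2.22629979e+02]
collar edge 181 [ 15.22448245   1.47008072 180.99972014]
collar edge 182 [ 14.85393893   1.46959558 181.99972025]
collar edge 183 [ 14.48339542   1.46911045 182.99972037]
pred px of collar/hub centre side [[344.2 286.4]
 [344.3 284.3]
 [354.5 287. ]
 [334.  285.8]
 [330.3 285.6]
 [347.5 296.8]
 [337.4 296.3]]
scene [[276.  161.1]
 [275.9 159.2]
 [267.8 163. ]
 [284.2 159.1]
 [287.1 158.5]
 [273.7 170.9]
 [281.8 168.9]]
```

View pics/sA.png

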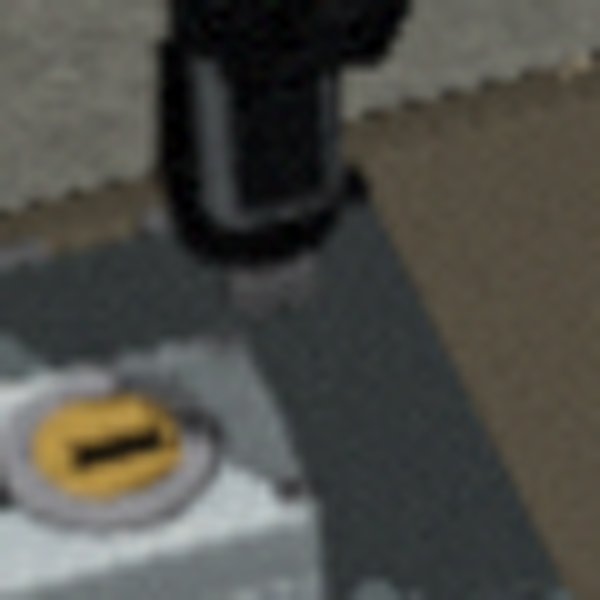

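View pics/sB.png

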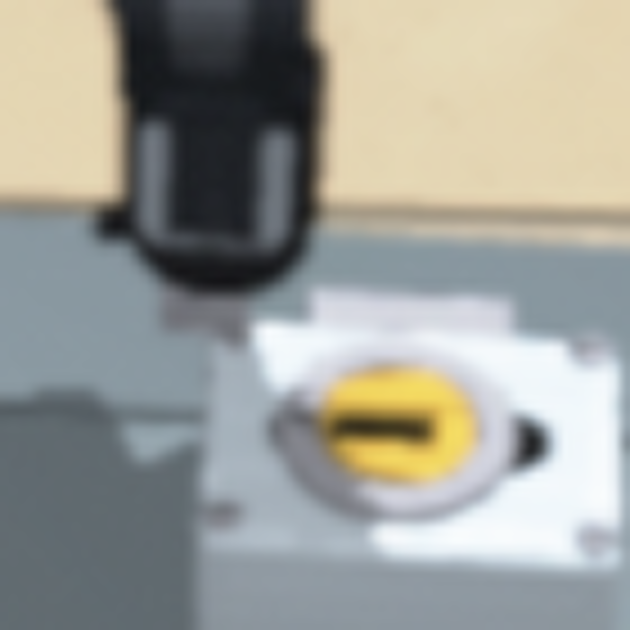

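```bash
python3 - <<'E'
from h import *
import pickle
f,s,d=pickle.load(open("f8.pkl","rb"))
print(onz(d,(362.1,307.3),93),onz(d,(363.1,307.8),93)); print(onz(s,(261.2,184.4),93))
for k in (.585,): pass
E
```

```text
[506.7765995  258.76592157  93.        ] [505.38026595 259.67453593  93.        ]
[503.97232512 257.24791213  93.        ]
```

```bash
python3 - <<'E'
from h import *
delta([503.6,258.75,299],np.pi-.04); st()
E
```

```text
translation [2.937, -0.179, 1.696] rot [0.0002, 0.0004, -0.0008]
t 7.3 tcp [533.01 259.34 315.97] rot [3.1414e+00 4.0000e-04 3.1008e+00] F [ 0.61  0.19 -0.17] M [ 0.019 -0.001  0.048] op 0.107 j [ 0.45  0.4   1.78 -0.    0.96 -1.08]
```

Call:
step_arm:
  deltas:
    - {"translation": [2.95,-0.14,0.5],"rot": [0,0,0]}
    - {"translation": [2.95,-0.14,1.2],"rot": [0,0,0]}
    - {"translation": [2.95,-0.14,1.7],"rot": [0,0,0]}
    - {"translation": [2.95,-0.14,1.7],"rot": [0,0,0]}
    - {"translation": [2.95,-0.14,1.7],"rot": [0,0,0]}

```text
clock: 7.92
eef_pos: [503.7, 259.7, 298.8]
tcp_rot: [3.141, 0.0, 3.102]
contact_force: [-0.7, -0.2, -1.8]
opening: 0.112
```

```bash
python3 - <<'E'
from h import *
import pickle
st(); f=grab("wrist","w9");st();s=grab("scene");st();d=grab("side");st();pickle.dump((f,s,d),open("f9.pkl","wb"))
crop(f,250,170,390,310,5,"w9c");crop(s,230,130,300,200,9,"sA9"); crop(d,330,260,400,330,9,"sB9")
E
```

```text
t 7.92 tcp [503.7  259.73 298.79] rot [3.1414e+00 4.0000e-04 3.1015e+00] F [-0.66 -0.2  -1.78] M [-0.051 -0.012 -0.041] op 0.112 j [ 0.47  0.39  1.85 -0.    0.9  -1.06]
t 7.97 tcp [503.63 259.74 298.82] rot [3.1414e+00 4.0000e-04 3.1016e+00] F [-0.74 -0.83 -0.89] M [ 0.025  0.022 -0.035] op 0.106 j [ 0.47  0.39  1.85 -0.    0.9  -1.06]
t 8.03 tcp [503.55 259.73 298.84] rot [3.1414e+00 4.0000e-04 3.1016e+00] F [ 0.32  0.55 -0.56] M [ 0.04   0.04  -0.019] op 0.108 j [ 0.47  0.39  1.85 -0.    0.9  -1.06]
t 8.07 tcp [503.43 259.75 298.83] rot [3.1414e+00 3.0000e-04 3.1017e+00] F [-0.39  0.03 -1.01] M [-0.002  0.02  -0.054] op 0.113 j [ 0.47  0.39  1.85 -0.    0.9  -1.06]
```

View pics/w9c.png

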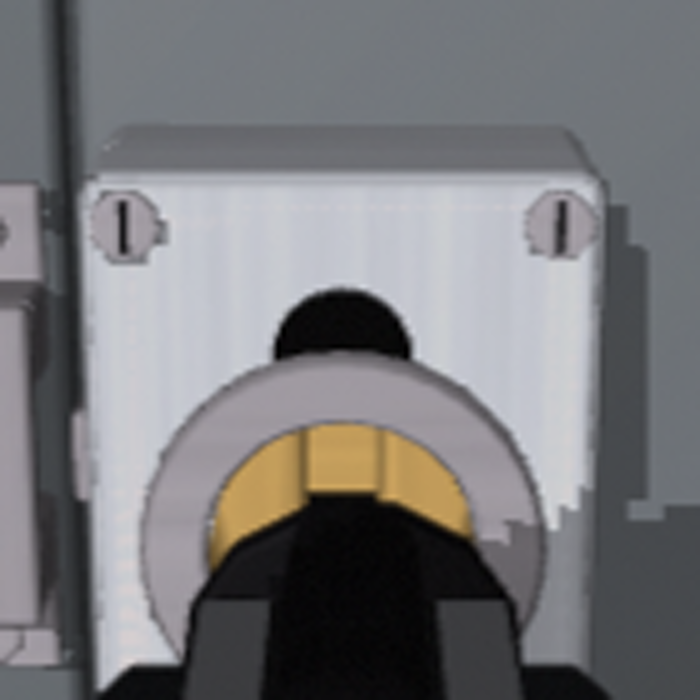

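View pics/sA9.png

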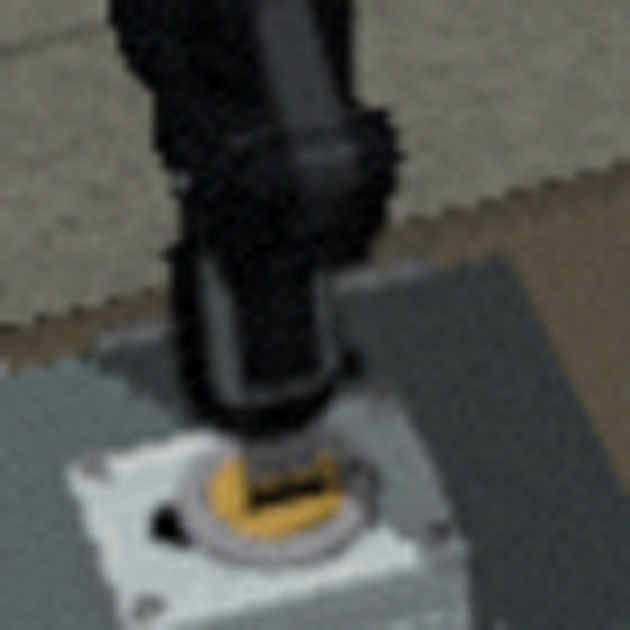

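View pics/sB9.png

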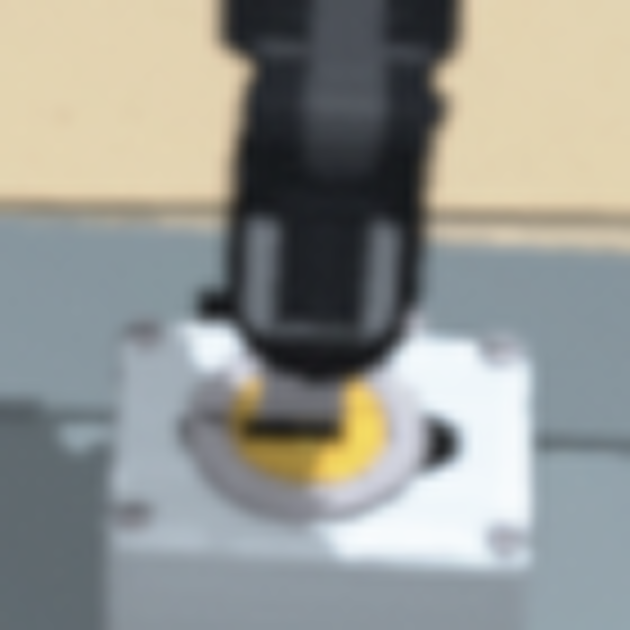

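Call:
step_arm:
  deltas:
    - {"translation": [-0.12,-0.1,0],"rot": [0,0,0]}
    - {"translation": [-0.12,-0.1,0.1],"rot": [0,0,0]}
    - {"translation": [-0.12,-0.1,0.2],"rot": [0,0,0]}
    - {"translation": [-0.12,-0.1,0.2],"rot": [0,0,0]}
    - {"translation": [-0.12,-0.1,0.2],"rot": [0,0,0]}

```text
clock: 8.7
eef_pos: [504.3, 258.7, 296.6]
tcp_rot: [-3.142, -0.0, 3.102]
contact_force: [0.1, 0.5, 0.1]
opening: 0.108
```

```bash
python3 - <<'E'
from h import *
import pickle
st(); f=grab("wrist","w10");st();s=grab("scene");st();d=grab("side");st();pickle.dump((f,s,d),open("f10.pkl","wb"))
a=[cv2.resize(x["image"][y0:y0+45,x0:x0+45,::-1],(396,396),interpolation=cv2.INTER_CUBIC) for x,x0,y0 in ((s,240,155),(d,345,280))]
cv2.imwrite("pics/c10.png",np.hstack(a)); crop(f,250,170,390,310,4,"w10c")
E
```

```text
t 8.7 tcp [504.3  258.66 296.65] rot [-3.1416e+00 -1.0000e-04  3.1018e+00] F [0.09 0.52 0.1 ] M [-0.006 -0.029  0.045] op 0.108 j [ 0.47  0.39  1.85  0.    0.9  -1.06]
t 8.75 tcp [504.33 258.68 296.7 ] rot [ 3.1416 -0.      3.1018] F [ 0.39  0.28 -0.41] M [-0.064 -0.047  0.006] op 0.108 j [ 0.47  0.39  1.85  0.    0.9  -1.06]
t 8.8 tcp [504.33 258.67 296.69] rot [3.1416 0.     3.1018] F [ 0.59 -0.16 -0.36] M [-0.007 -0.009 -0.018] op 0.108 j [ 0.47  0.39  1.85 -0.    0.9  -1.06]
t 8.85 tcp [504.33 258.68 296.69] rot [3.1415 0.     3.1018] F [-0.12 -0.29 -0.75] M [-0.006  0.073 -0.02 ] op 0.105 j [ 0.47  0.39  1.85  0.    0.9  -1.06]
```

View pics/c10.png

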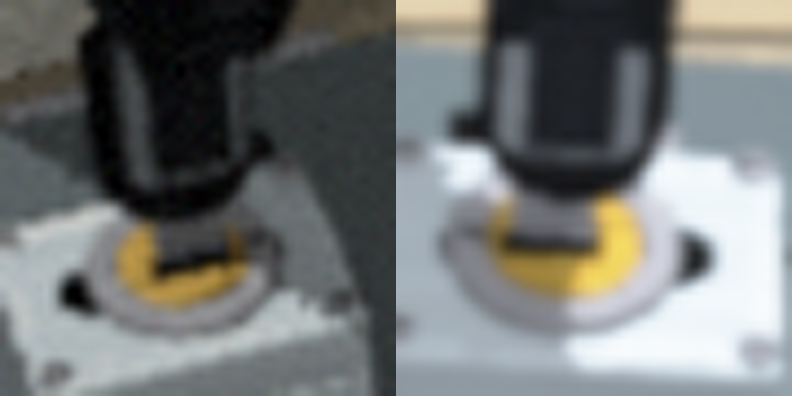

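View pics/w10c.png

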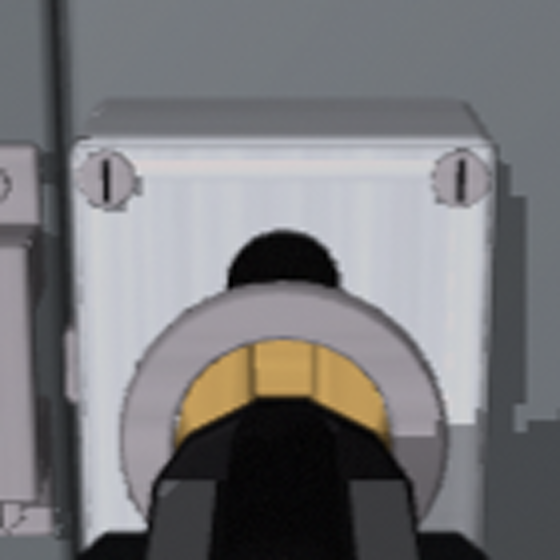

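Call:
step_arm:
  deltas:
    - {"translation": [-0.05,0,0],"rot": [0,0,0]}
    - {"translation": [-0.05,0,0.1],"rot": [0,0,0]}
    - {"translation": [-0.05,0,0.2],"rot": [0,0,0]}
    - {"translation": [-0.05,0,0.3],"rot": [0,0,0]}
    - {"translation": [-0.05,0,0.3],"rot": [0,0,0]}

```text
clock: 9.48
eef_pos: [504.8, 258.6, 293.6]
tcp_rot: [-3.141, -0.0, 3.102]
contact_force: [0.4, 0.0, -0.6]
opening: 0.11
```

```bash
python3 - <<'E'
from h import *
st()
E
```

```text
t 9.47 tcp [504.79 258.63 293.55] rot [-3.1415e+00 -2.0000e-04  3.1019e+00] F [ 0.39  0.02 -0.59] M [0.001 0.034 0.003] op 0.11 j [ 0.47  0.4   1.85 -0.    0.89 -1.06]
```

Still no contact. I'll continue down slowly.

Call:
step_arm:
  deltas:
    - {"translation": [0,0,0.08],"rot": [0,0,0]}
    - {"translation": [0,0,0.16],"rot": [0,0,0]}
    - {"translation": [0,0,0.24],"rot": [0,0,0]}

```text
clock: 9.85
eef_pos: [504.8, 258.6, 291.2]
tcp_rot: [3.142, -0.0, 3.102]
contact_force: [0.7, 0.8, -0.8]
opening: 0.106
```

```bash
python3 - <<'E'
from h import *
import pickle
st(); s=grab("scene");d=grab("side");st()
a=[cv2.resize(x["image"][y0:y0+45,x0:x0+45,::-1],(396,396),interpolation=cv2.INTER_CUBIC) for x,x0,y0 in ((s,240,155),(d,345,280))]
cv2.imwrite("pics/c11.png",np.hstack(a))
E
```

```text
t 9.85 tcp [504.83 258.65 291.23] rot [ 3.1416 -0.      3.1018] F [ 0.69  0.76 -0.82] M [-0.023  0.032 -0.034] op 0.106 j [ 0.47  0.4   1.85  0.    0.89 -1.06]
t 9.95 tcp [504.8  258.62 291.17] rot [-3.1415e+00 -2.0000e-04  3.1017e+00] F [-0.15  1.04 -0.03] M [-0.042  0.062 -0.025] op 0.107 j [ 0.47  0.4   1.85  0.    0.89 -1.06]
```

View pics/c11.png

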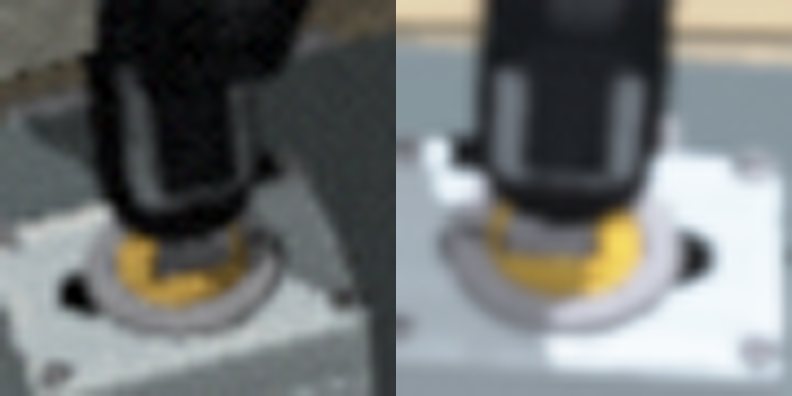

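Call:
step_arm:
  deltas:
    - {"translation": [0,0,0.08],"rot": [0,0,0]}
    - {"translation": [0,0,0.16],"rot": [0,0,0]}
    - {"translation": [0,0,0.24],"rot": [0,0,0]}

```text
clock: 10.32
eef_pos: [504.8, 258.6, 288.8]
tcp_rot: [-3.142, -0.0, 3.102]
contact_force: [0.4, 0.1, -0.5]
opening: 0.103
```

Call:
step_arm:
  deltas:
    - {"translation": [0,0,0.08],"rot": [0,0,0]}
    - {"translation": [0,0,0.16],"rot": [0,0,0]}
    - {"translation": [0,0,0.24],"rot": [0,0,0]}
    - {"translation": [0,0,0.3],"rot": [0,0,0]}

```text
clock: 10.82
eef_pos: [504.8, 258.6, 285.8]
tcp_rot: [-3.142, -0.0, 3.102]
contact_force: [-0.5, 0.2, -0.2]
opening: 0.109
```

```bash
python3 - <<'E'
from h import *
st(); s=grab("scene");d=grab("side");st()
a=[cv2.resize(x["image"][y0:y0+45,x0:x0+45,::-1],(396,396),interpolation=cv2.INTER_CUBIC) for x,x0,y0 in ((s,240,155),(d,345,280))]
cv2.imwrite("pics/c12.png",np.hstack(a))
E
```

```text
t 10.82 tcp [504.84 258.63 285.83] rot [-3.1416 -0.      3.1018] F [-0.48  0.18 -0.17] M [ 0.037  0.015 -0.061] op 0.109 j [ 0.47  0.41  1.86 -0.    0.88 -1.06]
t 10.93 tcp [504.81 258.62 285.81] rot [-3.1415e+00 -1.0000e-04  3.1018e+00] F [ 0.63 -0.88 -0.28] M [ 0.041 -0.002 -0.005] op 0.112 j [ 0.47  0.41  1.86  0.    0.88 -1.06]
```

View pics/c12.png

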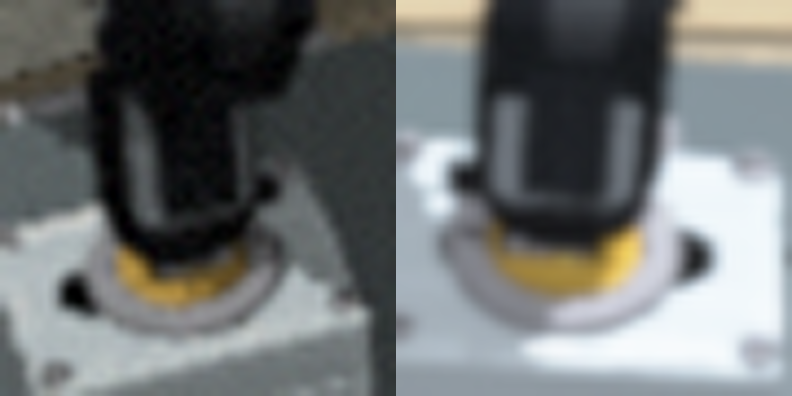

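The blade is entering freely. Pushing on.

Call:
step_arm:
  deltas:
    - {"translation": [0,0,0.1],"rot": [0,0,0]}
    - {"translation": [0,0,0.2],"rot": [0,0,0]}
    - {"translation": [0,0,0.3],"rot": [0,0,0]}
    - {"translation": [0,0,0.4],"rot": [0,0,0]}

```text
clock: 11.42
eef_pos: [504.8, 258.6, 281.8]
tcp_rot: [-3.142, -0.0, 3.102]
contact_force: [0.3, 0.2, -1.3]
opening: 0.109
```

Call:
step_arm:
  deltas:
    - {"translation": [0,0,0.1],"rot": [0,0,0]}
    - {"translation": [0,0,0.2],"rot": [0,0,0]}
    - {"translation": [0,0,0.3],"rot": [0,0,0]}
    - {"translation": [0,0,0.4],"rot": [0,0,0]}

```text
clock: 11.92
eef_pos: [504.8, 258.6, 277.8]
tcp_rot: [-3.142, 0.0, 3.102]
contact_force: [0.6, 0.6, -0.5]
opening: 0.106
```

```bash
python3 - <<'E'
from h import *
st()
E
```

```text
t 11.93 tcp [504.84 258.63 277.82] rot [-3.1416  0.      3.1018] F [ 0.59  0.57 -0.47] M [-0.062  0.02   0.021] op 0.106 j [ 0.47  0.42  1.86 -0.    0.86 -1.06]
```

Call:
step_arm:
  deltas:
    - {"translation": [0,0,0.07],"rot": [0,0,0]}
    - {"translation": [0,0,0.14],"rot": [0,0,0]}
    - {"translation": [0,0,0.2],"rot": [0,0,0]}

```text
clock: 12.3
eef_pos: [504.8, 258.6, 275.8]
tcp_rot: [-3.142, 0.0, 3.102]
contact_force: [0.3, 0.2, -0.4]
opening: 0.11
```

```bash
python3 - <<'E'
from h import *
st(); s=grab("scene");d=grab("side");st()
a=[cv2.resize(x["image"][y0:y0+45,x0:x0+45,::-1],(396,396),interpolation=cv2.INTER_CUBIC) for x,x0,y0 in ((s,240,155),(d,345,280))]
cv2.imwrite("pics/c13.png",np.hstack(a))
E
```

```text
t 12.3 tcp [504.84 258.65 275.85] rot [-3.1416  0.      3.1018] F [ 0.31  0.24 -0.36] M [-0.037 -0.039  0.027] op 0.11 j [ 0.47  0.42  1.86 -0.    0.86 -1.06]
t 12.4 tcp [504.82 258.62 275.82] rot [-3.1416e+00 -1.0000e-04  3.1018e+00] F [ 0.06  0.41 -0.57] M [ 0.008 -0.003  0.003] op 0.108 j [ 0.47  0.42  1.86 -0.    0.86 -1.06]
```

View pics/c13.png

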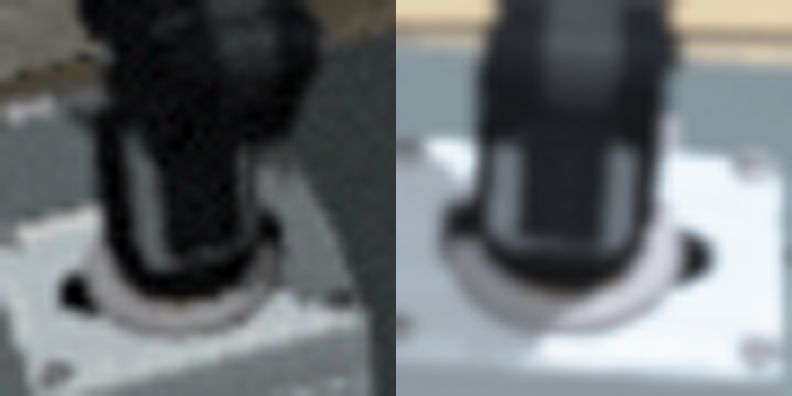

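Call:
step_arm:
  deltas:
    - {"translation": [0,0,0.04],"rot": [0,0,0]}
    - {"translation": [0,0,0.08],"rot": [0,0,0]}

```text
clock: 12.65
eef_pos: [504.9, 258.6, 275.2]
tcp_rot: [3.142, 0.0, 3.102]
contact_force: [-0.6, -1.1, 4.3]
opening: 0.112
```

```bash
python3 - <<'E'
from h import *
st()
E
```

```text
t 12.65 tcp [504.87 258.64 275.17] rot [3.1415e+00 1.0000e-04 3.1018e+00] F [-0.61 -1.13  4.27] M [-0.138  0.122 -0.059] op 0.112 j [ 0.47  0.42  1.86  0.    0.86 -1.06]
```

Home: collar contact at TCP z 275.2, the expected 182 mm, with about 4 N. I'll ease off slightly and start turning clockwise.

Call:
step_arm:
  deltas:
    - {"translation": [0,0,-0.01],"rot": [0,0,0.06]}
    - {"translation": [0,0,-0.01],"rot": [0,0,0.12]}
    - {"translation": [0,0,-0.01],"rot": [0,0,0.18]}
    - {"translation": [0,0,-0.01],"rot": [0,0,0.24]}

```text
clock: 13.15
eef_pos: [505.0, 258.8, 275.3]
tcp_rot: [3.141, 0.0, 2.86]
contact_force: [0.4, 0.4, -0.2]
opening: 0.106
```

```bash
python3 - <<'E'
from h import *
st()
E
```

```text
t 13.15 tcp [504.96 258.79 275.26] rot [3.1411e+00 3.0000e-04 2.8598e+00] F [ 0.45  0.38 -0.19] M [ 0.129 -0.082  0.008] op 0.106 j [ 0.47  0.42  1.86  0.    0.86 -0.82]
```

Call:
step_arm:
  deltas:
    - {"translation": [0,0,0],"rot": [0,0,0.06]}
    - {"translation": [0,0,0],"rot": [0,0,0.12]}
    - {"translation": [0,0,0],"rot": [0,0,0.18]}
    - {"translation": [0,0,0],"rot": [0,0,0.24]}

```text
clock: 13.65
eef_pos: [505.0, 258.7, 275.2]
tcp_rot: [3.141, 0.0, 2.62]
contact_force: [0.3, 0.0, -0.2]
opening: 0.106
```

```bash
python3 - <<'E'
from h import *
st(); grab("wrist","w14"); st()
E
```

```text
t 13.65 tcp [504.97 258.68 275.23] rot [3.1413e+00 3.0000e-04 2.6200e+00] F [ 0.29  0.03 -0.23] M [ 0.032 -0.091  0.053] op 0.106 j [ 0.47  0.42  1.86 -0.    0.86 -0.58]
t 13.7 tcp [504.94 258.68 275.22] rot [3.1414e+00 2.0000e-04 2.6172e+00] F [ 0.94 -0.69 -0.94] M [-0.007 -0.074  0.073] op 0.108 j [ 0.47  0.42  1.86 -0.    0.86 -0.58]
```

View pics/w14.png

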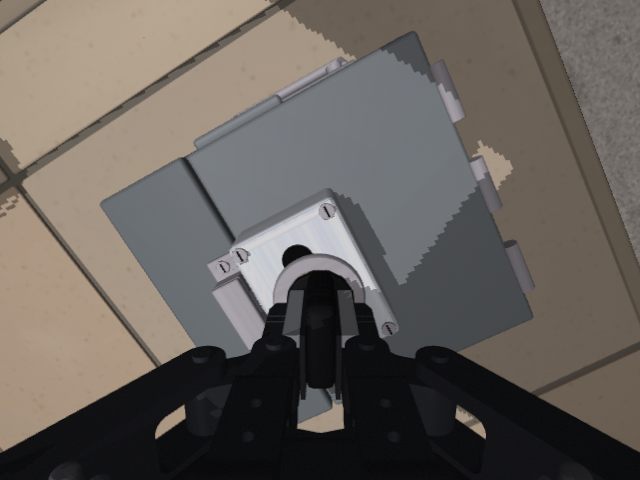

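Call:
step_arm:
  deltas:
    - {"translation": [0,0,0],"rot": [0,0,0.06]}
    - {"translation": [0,0,0],"rot": [0,0,0.12]}
    - {"translation": [0,0,0],"rot": [0,0,0.18]}
    - {"translation": [0,0,0],"rot": [0,0,0.24]}

```text
clock: 14.2
eef_pos: [504.9, 258.6, 275.2]
tcp_rot: [-3.142, 0.0, 2.381]
contact_force: [0.6, -0.8, 0.2]
opening: 0.106
```

```bash
cat >> h.py <<'E'
def avg(n=4):
    L=[];
    for i in range(n):
        q=readout.sense(); L.append(np.r_[q["contact_force"],q["wrist_torque"]]); imaging.grab_frame("scene")
    print("avg F/M",np.mean(L,0).round(3))
E
python3 - <<'E'
from h import *
st(); avg(3)
E
```

```text
t 14.2 tcp [504.88 258.55 275.21] rot [-3.1415e+00  3.0000e-04  2.3811e+00] F [ 0.64 -0.81  0.21] M [-0.155 -0.079  0.096] op 0.106 j [ 0.47  0.42  1.86 -0.    0.86 -0.34]
avg F/M [ 1.107 -0.607  0.169 -0.155 -0.059  0.063]
```

Turned 41° so far, at about 0.06 N·m. Continuing.

Call:
step_arm:
  deltas:
    - {"translation": [0,0,0],"rot": [0,0,0.05]}
    - {"translation": [0,0,0],"rot": [0,0,0.1]}
    - {"translation": [0,0,0],"rot": [0,0,0.15]}

```text
clock: 14.72
eef_pos: [504.8, 258.5, 275.2]
tcp_rot: [-3.141, 0.0, 2.232]
contact_force: [0.2, -2.1, 0.8]
opening: 0.108
```

```bash
python3 - <<'E'
from h import *
st(); f=grab("scene"); crop(f,220,150,300,230,8,"b15"); avg(3)
E
```

```text
t 14.72 tcp [504.83 258.47 275.22] rot [-3.1413e+00  3.0000e-04  2.2324e+00] F [ 0.23 -2.07  0.75] M [-0.336 -0.049  0.047] op 0.108 j [ 0.47  0.42  1.86 -0.    0.86 -0.19]
avg F/M [ 0.671 -2.241  0.674 -0.396 -0.078  0.059]
```

View pics/b15.png

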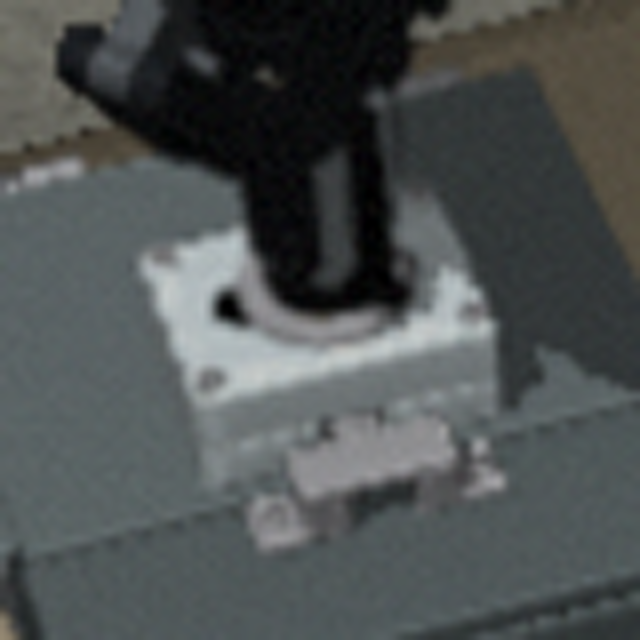

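Call:
step_arm:
  deltas:
    - {"translation": [-0.02,-0.02,0],"rot": [0,0,0.05]}
    - {"translation": [-0.02,-0.02,0],"rot": [0,0,0.1]}
    - {"translation": [-0.02,-0.02,0],"rot": [0,0,0.15]}

```text
clock: 15.3
eef_pos: [504.8, 258.3, 275.2]
tcp_rot: [-3.141, 0.0, 2.082]
contact_force: [-0.3, -0.8, 0.6]
opening: 0.106
```

```bash
python3 - <<'E'
from h import *
st(); avg(3)
E
```

```text
t 15.3 tcp [504.77 258.32 275.21] rot [-3.1414e+00  1.0000e-04  2.0822e+00] F [-0.31 -0.85  0.61] M [-0.344  0.031  0.127] op 0.106 j [ 0.47  0.42  1.86 -0.    0.86 -0.04]
avg F/M [-0.243 -1.736  0.653 -0.361  0.033  0.083]
```

Call:
step_arm:
  deltas:
    - {"translation": [-0.01,-0.01,0],"rot": [0,0,0.04]}
    - {"translation": [-0.01,-0.01,0],"rot": [0,0,0.08]}

```text
clock: 15.7
eef_pos: [504.7, 258.2, 275.2]
tcp_rot: [-3.141, -0.0, 2.003]
contact_force: [-0.5, -2.3, 1.6]
opening: 0.106
```

```bash
python3 - <<'E'
from h import *
st(); avg(4)
E
```

```text
t 15.7 tcp [504.71 258.22 275.2 ] rot [-3.1414 -0.      2.0027] F [-0.5  -2.32  1.6 ] M [-0.302  0.069  0.073] op 0.106 j [0.47 0.42 1.86 0.   0.86 0.04]
avg F/M [-0.4   -1.71   1.432 -0.321  0.056  0.069]
```

Call:
step_arm:
  deltas:
    - {"translation": [-0.01,-0.01,0],"rot": [0,0,0.04]}
    - {"translation": [-0.01,-0.01,0],"rot": [0,0,0.08]}

```text
clock: 16.15
eef_pos: [504.7, 258.2, 275.2]
tcp_rot: [3.141, -0.0, 1.922]
contact_force: [-0.8, -0.3, 1.9]
opening: 0.103
```

```bash
python3 - <<'E'
from h import *
st(); avg(4)
E
```

```text
t 16.15 tcp [504.73 258.15 275.24] rot [ 3.1414e+00 -1.0000e-04  1.9223e+00] F [-0.82 -0.34  1.92] M [-0.257  0.052  0.112] op 0.103 j [0.47 0.42 1.86 0.   0.86 0.12]
avg F/M [-0.163 -0.837  1.396 -0.237  0.049  0.113]
```

Call:
step_arm:
  deltas:
    - {"translation": [0,0,0],"rot": [0,0,0.02]}
    - {"translation": [0,0,0],"rot": [0,0,0.04]}

```text
clock: 16.6
eef_pos: [504.7, 258.1, 275.2]
tcp_rot: [3.141, -0.0, 1.881]
contact_force: [-0.2, -1.5, 2.0]
opening: 0.113
```

```bash
python3 - <<'E'
from h import *
st(); avg(4); f=grab("scene"); crop(f,220,150,300,230,8,"b16"); f=grab("wrist","w16")
E
```

```text
t 16.6 tcp [504.73 258.15 275.24] rot [ 3.1414e+00 -1.0000e-04  1.8809e+00] F [-0.22 -1.47  1.95] M [-0.093  0.065  0.177] op 0.113 j [0.47 0.42 1.87 0.   0.86 0.16]
avg F/M [-0.25  -0.971  1.837 -0.153  0.042  0.162]
```

View pics/b16.png

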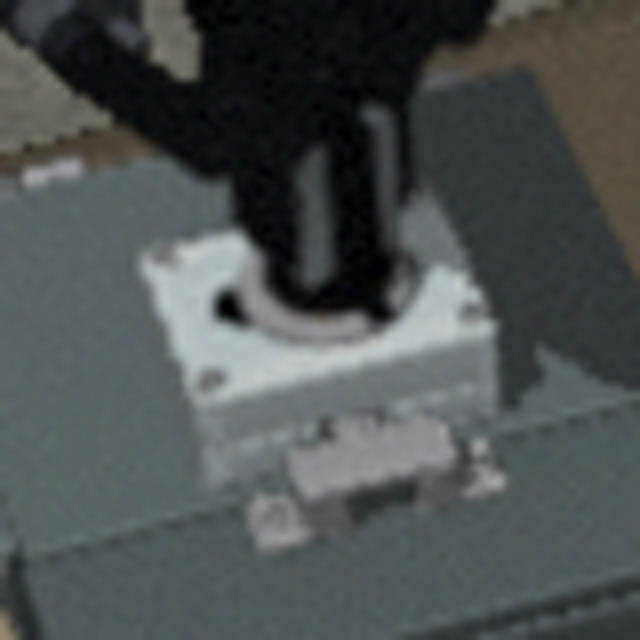

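View pics/w16.png

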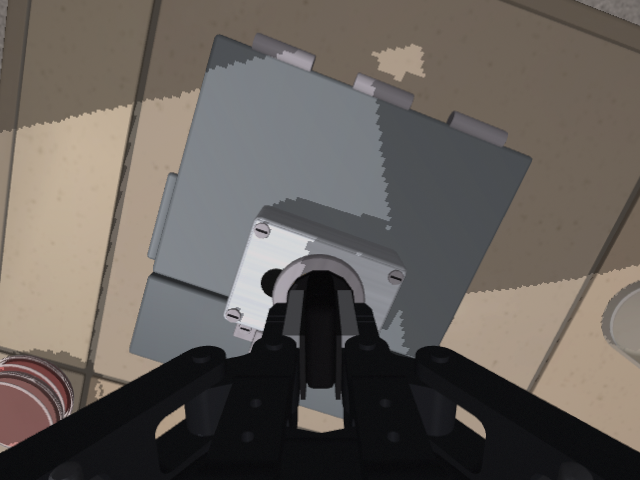

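Torque rose steeply to 0.16 N·m (0.07, 0.11, 0.16), so the bolt is at its stop. I'll turn back now.

Call:
step_arm:
  deltas:
    - {"translation": [0,0,0],"rot": [0,0,-0.08]}
    - {"translation": [0,0,0],"rot": [0,0,-0.16]}
    - {"translation": [0,0,0],"rot": [0,0,-0.24]}
    - {"translation": [0,0,0],"rot": [0,0,-0.32]}
    - {"translation": [0,0,0],"rot": [0,0,-0.4]}
    - {"translation": [0,0,0],"rot": [0,0,-0.48]}
    - {"translation": [0,0,0],"rot": [0,0,-0.56]}
    - {"translation": [0,0,0],"rot": [0,0,-0.62]}

```text
clock: 17.9
eef_pos: [504.6, 258.0, 275.2]
tcp_rot: [-3.141, -0.0, 2.504]
contact_force: [-0.7, -2.3, 2.9]
opening: 0.108
```

```bash
python3 - <<'E'
from h import *
st(); avg(3)
E
```

```text
t 17.9 tcp [504.64 257.96 275.16] rot [-3.1412e+00 -2.0000e-04  2.5038e+00] F [-0.72 -2.27  2.95] M [-0.25   0.161 -0.043] op 0.108 j [ 0.47  0.42  1.87  0.    0.86 -0.46]
avg F/M [-0.458 -2.357  2.696 -0.281  0.136 -0.02 ]
```

Call:
step_arm:
  deltas:
    - {"translation": [0,0,-0.01],"rot": [0,0,-0.07]}
    - {"translation": [0,0,-0.01],"rot": [0,0,-0.14]}
    - {"translation": [0,0,-0.01],"rot": [0,0,-0.21]}
    - {"translation": [0,0,-0.01],"rot": [0,0,-0.28]}
    - {"translation": [0,0,-0.01],"rot": [0,0,-0.35]}
    - {"translation": [0,0,-0.01],"rot": [0,0,-0.42]}
    - {"translation": [0,0,-0.01],"rot": [0,0,-0.48]}

```text
clock: 18.92
eef_pos: [504.8, 258.2, 275.2]
tcp_rot: [3.141, 0.0, 2.982]
contact_force: [0.5, -0.4, 0.2]
opening: 0.105
```

```bash
python3 - <<'E'
from h import *
st(); avg(3)
E
```

```text
t 18.93 tcp [504.79 258.16 275.18] rot [3.1413e+00 2.0000e-04 2.9822e+00] F [ 0.49 -0.35  0.16] M [-0.055 -0.078 -0.013] op 0.105 j [ 0.47  0.42  1.86  0.    0.86 -0.94]
avg F/M [ 0.27  -0.202  0.35  -0.08  -0.048 -0.022]
```

Call:
step_arm:
  deltas:
    - {"translation": [0,0.02,0],"rot": [0,0,-0.06]}
    - {"translation": [0,0.04,0],"rot": [0,0,-0.12]}
    - {"translation": [0,0.04,0],"rot": [0,0,-0.17]}
    - {"translation": [0,0.04,0],"rot": [0,0,-0.22]}
    - {"translation": [0,0.04,0],"rot": [0,0,-0.22]}

```text
clock: 19.7
eef_pos: [504.9, 258.5, 275.2]
tcp_rot: [3.142, 0.0, -3.083]
contact_force: [1.0, -0.0, -0.8]
opening: 0.104
```

```bash
python3 - <<'E'
from h import *
st(); avg(3); grab("wrist","w17")
E
```

```text
t 19.7 tcp [504.87 258.49 275.22] rot [ 3.1416e+00  2.0000e-04 -3.0834e+00] F [ 0.99 -0.04 -0.78] M [-0.073 -0.222  0.067] op 0.104 j [ 0.47  0.42  1.86 -0.    0.86 -1.16]
avg F/M [ 0.76  -0.927 -0.563 -0.11  -0.184  0.018]
```

View pics/w17.png

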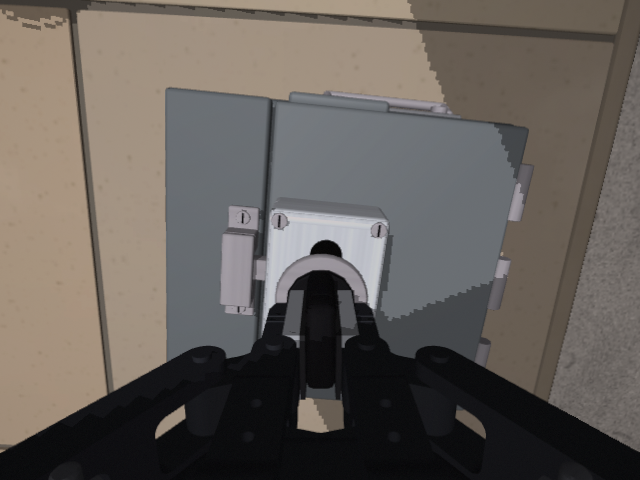

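The bolt is visible bridging case and keeper at (261,270). I'll return the key to its entry angle and draw it up gently.

Call:
step_arm:
  deltas:
    - {"translation": [0,0,0],"rot": [0,0,0.05]}
    - {"translation": [0,0,0],"rot": [0,0,0.098]}
    - {"translation": [0,0,-0.1],"rot": [0,0,0.098]}
    - {"translation": [0,0,-0.2],"rot": [0,0,0.098]}
    - {"translation": [0,0,-0.3],"rot": [0,0,0.098]}

```text
clock: 20.52
eef_pos: [504.8, 258.5, 278.4]
tcp_rot: [3.142, -0.0, 3.104]
contact_force: [0.5, -0.2, -1.3]
opening: 0.108
```

```bash
python3 - <<'E'
from h import *
st(); avg(2)
E
```

```text
t 20.52 tcp [504.77 258.52 278.37] rot [ 3.1415 -0.      3.1041] F [ 0.51 -0.23 -1.35] M [ 0.015 -0.035  0.006] op 0.108 j [ 0.47  0.42  1.86  0.    0.86 -1.06]
avg F/M [ 0.072 -0.093 -0.839  0.01  -0.01   0.015]
```

Call:
step_arm:
  deltas:
    - {"translation": [0,0,-0.1],"rot": [0,0,0]}
    - {"translation": [0,0,-0.2],"rot": [0,0,0]}
    - {"translation": [0,0,-0.3],"rot": [0,0,0]}
    - {"translation": [0,0,-0.4],"rot": [0,0,0]}

```text
clock: 21.12
eef_pos: [504.8, 258.5, 282.4]
tcp_rot: [3.142, 0.0, 3.104]
contact_force: [-0.3, 0.1, -0.4]
opening: 0.105
```

Call:
step_arm:
  deltas:
    - {"translation": [0,0,-0.15],"rot": [0,0,0]}
    - {"translation": [0,0,-0.3],"rot": [0,0,0]}
    - {"translation": [0,0,-0.45],"rot": [0,0,0]}
    - {"translation": [0,0,-0.6],"rot": [0,0,0]}

```text
clock: 21.62
eef_pos: [504.8, 258.5, 288.4]
tcp_rot: [-3.142, 0.0, 3.104]
contact_force: [0.1, 0.2, -1.4]
opening: 0.108
```

```bash
python3 - <<'E'
from h import *
st()
E
```

```text
t 21.62 tcp [504.78 258.48 288.4 ] rot [-3.1416  0.      3.1038] F [ 0.12  0.24 -1.41] M [-0.018  0.006 -0.007] op 0.108 j [ 0.47  0.4   1.86 -0.    0.88 -1.06]
```

Call:
step_arm:
  deltas:
    - {"translation": [0,0,-0.3],"rot": [0,0,0]}
    - {"translation": [0,0,-0.6],"rot": [0,0,0]}
    - {"translation": [0,0,-1],"rot": [0,0,0]}
    - {"translation": [-1.5,0,-2.5],"rot": [0,0,0]}
    - {"translation": [-3,0,-4.5],"rot": [0,0,0]}
    - {"translation": [-3,0,-4.5],"rot": [0,0,0]}

```text
clock: 22.38
eef_pos: [535.9, 257.5, 334.8]
tcp_rot: [3.14, 0.003, 3.103]
contact_force: [0.5, 0.4, -1.5]
opening: 0.104
```

```bash
python3 - <<'E'
from h import *
import pickle
st(); f=grab("wrist","w18"); d=grab("side"); s=grab("scene"); crop(d,290,180,430,340,4,"sd18"); pickle.dump((f,s,d),open("f18.pkl","wb"))
crop(s,220,120,310,210,7,"sc18")
E
```

```text
t 22.38 tcp [535.91 257.55 334.81] rot [3.14   0.0032 3.1032] F [ 0.47  0.39 -1.51] M [-0.016 -0.012 -0.025] op 0.104 j [ 0.45  0.38  1.76 -0.    0.99 -1.09]
```

View pics/w18.png

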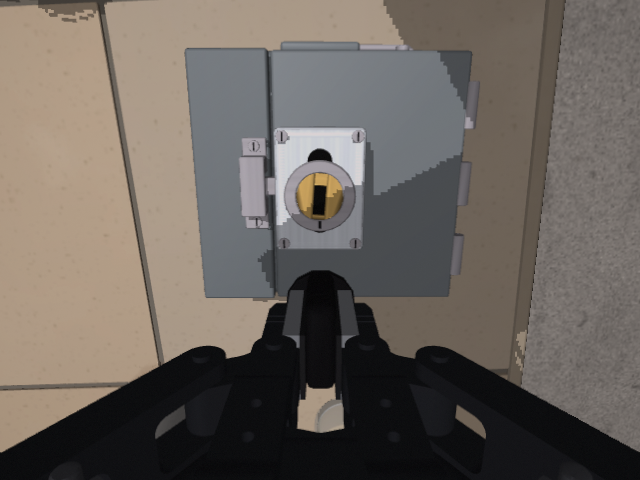

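View pics/sd18.png

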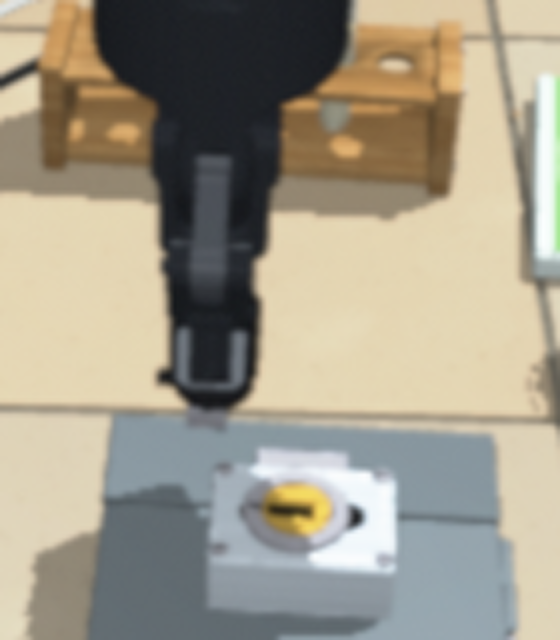

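View pics/sc18.png

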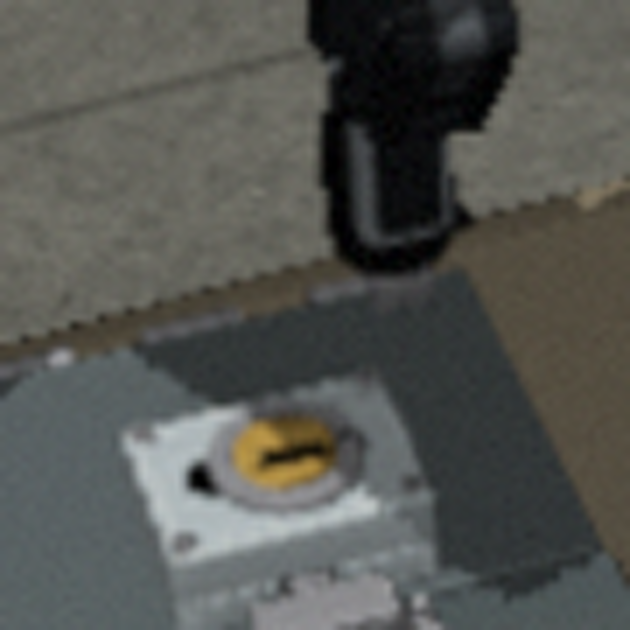

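```bash
python3 - <<'E'
from h import *
import pickle
a=pickle.load(open("f8.pkl","rb"))[0]; b=pickle.load(open("f18.pkl","rb"))[0]
A=cv2.resize(a["image"][150:250,220:300,::-1],(480,600),interpolation=cv2.INTER_CUBIC); B=cv2.resize(b["image"][135:235,230:310,::-1],None,fx=4,fy=6,interpolation=cv2.INTER_CUBIC)
A=cv2.resize(A,(320,600)); cv2.imwrite("pics/bolt.png",np.hstack([A,B]))
E
```

```text
(no output)
```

View pics/bolt.png

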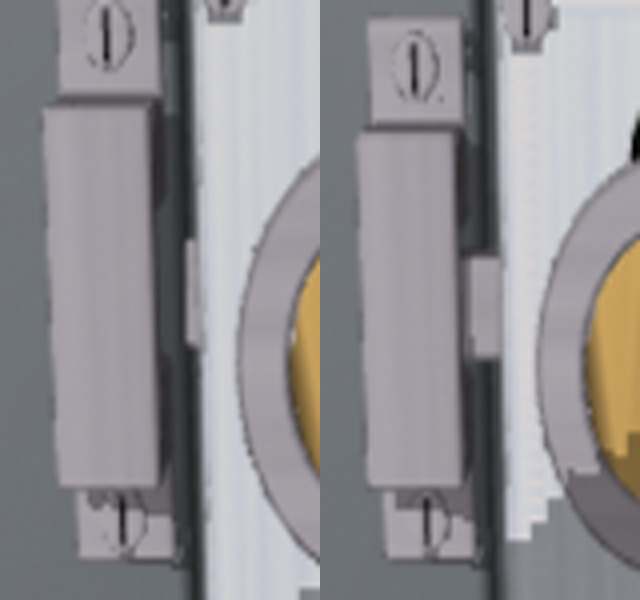

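The key is out, and the bolt now runs under the strap (before it was just a short nose). I'll go back over the key's original hole with the pick-up pose.

```bash
python3 - <<'E'
from h import *
st(); delta([585.7,-82.0,332],-2.519)
E
```

```text
t 22.52 tcp [533.92 257.15 332.44] rot [-3.1409e+00 -1.5000e-03  3.1037e+00] F [-0.73  0.21 -1.68] M [-0.009 -0.03  -0.046] op 0.106 j [ 0.45  0.38  1.77  0.    0.99 -1.09]
translation [-6.458, -33.694, 0.057] rot [-0.0001, -0.0016, -0.6604]
```

Call:
step_arm:
  deltas:
    - {"translation": [-6.46,-33.7,-0.5],"rot": [0,0,-0.66]}
    - {"translation": [-6.46,-33.7,-0.5],"rot": [0,0,-0.66]}
    - {"translation": [-6.46,-33.7,-0.5],"rot": [0,0,-0.66]}
    - {"translation": [-6.46,-33.7,-0.5],"rot": [0,0,-0.66]}
    - {"translation": [-6.46,-33.7,-0.5],"rot": [0,0,-0.66]}
    - {"translation": [-6.46,-33.7,-0.5],"rot": [0,0,-0.66]}
    - {"translation": [-6.46,-33.7,0],"rot": [0,0,-0.66]}
    - {"translation": [-6.46,-33.7,0],"rot": [0,0,-0.66]}

```text
clock: 23.52
eef_pos: [585.7, -81.3, 332.0]
tcp_rot: [3.139, -0.002, -2.52]
contact_force: [-0.2, 0.4, -0.2]
opening: 0.109
```

Call:
step_arm:
  deltas:
    - {"translation": [0,0,0],"rot": [0,0,0]}
    - {"translation": [0,0,0],"rot": [0,0,0]}
    - {"translation": [0,0,0],"rot": [0,0,0]}

```text
clock: 23.9
eef_pos: [586.6, -81.1, 333.4]
tcp_rot: [-3.141, 0.0, -2.518]
contact_force: [-0.9, -0.6, -0.3]
opening: 0.105
```

```bash
python3 - <<'E'
from h import *
st(); grab("wrist","w19"); delta([585.7,-82.0,275],-2.519)
E
```

```text
t 23.9 tcp [586.61 -81.14 333.4 ] rot [-3.1415e+00  1.0000e-04 -2.5184e+00] F [-0.9  -0.59 -0.3 ] M [-0.041 -0.001 -0.015] op 0.105 j [-0.14  0.38  1.77  0.    0.99 -2.33]
translation [0.115, -0.002, 5.843] rot [-0.0001, 0.0002, 0.0004]
```

View pics/w19.png

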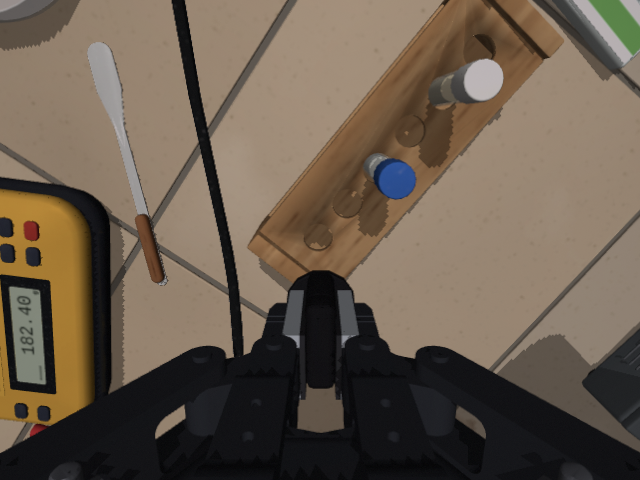

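Call:
step_arm:
  deltas:
    - {"translation": [0.11,0,2],"rot": [0,0,0]}
    - {"translation": [0.11,0,4.5],"rot": [0,0,0]}
    - {"translation": [0.11,0,6.5],"rot": [0,0,0]}
    - {"translation": [0.11,0,6.5],"rot": [0,0,0]}
    - {"translation": [0.11,0,6.5],"rot": [0,0,0]}

```text
clock: 24.58
eef_pos: [586.0, -82.5, 269.0]
tcp_rot: [-3.141, 0.001, -2.519]
contact_force: [-0.2, 0.2, 0.0]
opening: 0.109
```

```bash
python3 - <<'E'
from h import *
st(); s=grab("scene"); d=grab("side"); delta([585.6,-82.0,262],-2.519)
a=[cv2.resize(x["image"][y0:y0+50,x0:x0+50,::-1],(396,396),interpolation=cv2.INTER_CUBIC) for x,x0,y0 in ((s,375,315),(d,295,160))]
cv2.imwrite("pics/c20.png",np.hstack(a))
E
```

```text
t 24.57 tcp [586.04 -82.45 269.02] rot [-3.1410e+00  6.0000e-04 -2.5192e+00] F [-0.19  0.23  0.04] M [ 0.065  0.009 -0.033] op 0.109 j [-0.14  0.46  1.81  0.    0.87 -2.34]
translation [0.016, 0.074, 0.737] rot [-0.0012, 0.0012, -0.0003]
```

View pics/c20.png

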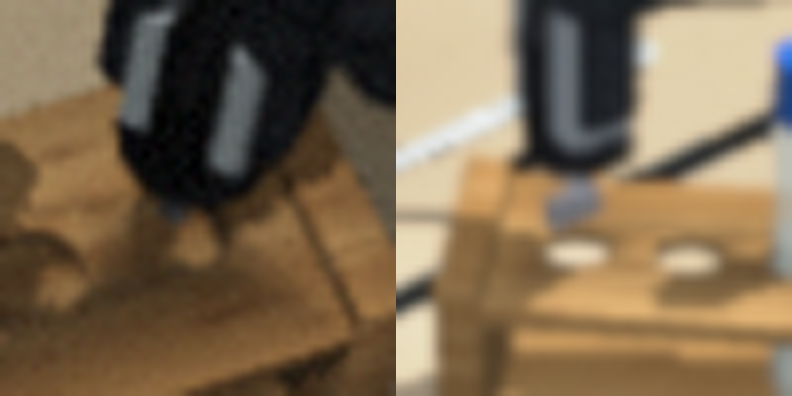

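Call:
step_arm:
  deltas:
    - {"translation": [0.02,0.05,0.2],"rot": [0,0,0]}
    - {"translation": [0.02,0.05,0.5],"rot": [0,0,0]}
    - {"translation": [0.02,0.05,0.7],"rot": [0,0,0]}
    - {"translation": [0.02,0.05,0.9],"rot": [0,0,0]}
    - {"translation": [0.02,0.05,1.05],"rot": [0,0,0]}

```text
clock: 25.3
eef_pos: [585.2, -82.2, 257.6]
tcp_rot: [3.141, -0.0, -2.519]
contact_force: [0.1, 0.6, 0.2]
opening: 0.112
```

```bash
python3 - <<'E'
from h import *
st(); s=grab("scene"); d=grab("side")
a=[cv2.resize(x["image"][y0:y0+50,x0:x0+50,::-1],(396,396),interpolation=cv2.INTER_CUBIC) for x,x0,y0 in ((s,375,315),(d,295,160))]
cv2.imwrite("pics/c21.png",np.hstack(a))
E
```

```text
t 25.3 tcp [585.2  -82.21 257.57] rot [ 3.1415e+00 -2.0000e-04 -2.5194e+00] F [0.12 0.6  0.16] M [-0.02  -0.056  0.024] op 0.112 j [-0.14  0.48  1.82 -0.    0.84 -2.34]
```

View pics/c21.png

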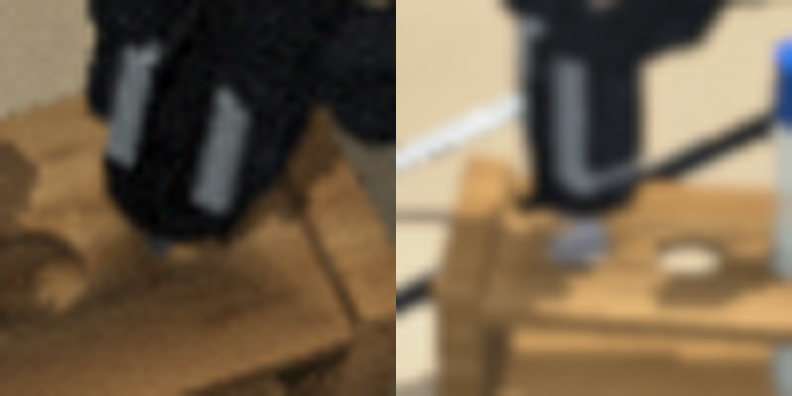

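Call:
step_arm:
  deltas:
    - {"translation": [-0.03,0,0.2],"rot": [0,0,0]}
    - {"translation": [-0.03,0,0.4],"rot": [0,0,0]}
    - {"translation": [-0.03,0,0.6],"rot": [0,0,0]}

```text
clock: 25.78
eef_pos: [585.4, -82.0, 251.6]
tcp_rot: [3.142, -0.0, -2.519]
contact_force: [0.0, 0.1, 0.2]
opening: 0.107
```

Call:
step_arm:
  deltas:
    - {"translation": [0,0,0.2],"rot": [0,0,0]}
    - {"translation": [0,0,0.4],"rot": [0,0,0]}
    - {"translation": [0,0,0.6],"rot": [0,0,0]}
    - {"translation": [0,0,0.7],"rot": [0,0,0]}

```text
clock: 26.28
eef_pos: [585.4, -82.0, 244.6]
tcp_rot: [3.141, -0.0, -2.519]
contact_force: [1.6, 0.4, 0.1]
opening: 0.108
```

```bash
python3 - <<'E'
from h import *
st()
E
```

```text
t 26.27 tcp [585.44 -82.02 244.6 ] rot [ 3.1415e+00 -1.0000e-04 -2.5194e+00] F [1.61 0.36 0.11] M [-0.017  0.013  0.002] op 0.108 j [-0.14  0.49  1.83  0.    0.82 -2.33]
```

Call:
step_arm:
  deltas:
    - {"translation": [0,0,0.1],"rot": [0,0,0]}
    - {"translation": [0,0,0.2],"rot": [0,0,0]}
    - {"translation": [0,0,0.28],"rot": [0,0,0]}
    - {"translation": [0,0,0.33],"rot": [0,0,0]}

```text
clock: 26.78
eef_pos: [585.5, -82.1, 241.5]
tcp_rot: [-3.142, 0.0, -2.519]
contact_force: [-0.5, 0.4, -0.2]
opening: 0.104
```

```bash
python3 - <<'E'
from h import *
st()
E
```

```text
t 26.77 tcp [585.48 -82.05 241.46] rot [-3.1415  0.     -2.5194] F [-0.47  0.44 -0.23] M [ 0.015 -0.04   0.005] op 0.104 j [-0.14  0.5   1.83 -0.    0.81 -2.33]
```

Call:
step_arm:
  deltas:
    - {"translation": [0,0,0.03],"rot": [0,0,0]}
    - {"translation": [0,0,0.05],"rot": [0,0,0]}

```text
clock: 27.02
eef_pos: [585.5, -82.0, 241.3]
tcp_rot: [-3.142, 0.0, -2.519]
contact_force: [-2.0, 0.2, 5.5]
opening: 0.111
```

```bash
python3 - <<'E'
from h import *
st()
E
```

```text
t 27.02 tcp [585.51 -82.03 241.31] rot [-3.1415  0.     -2.5194] F [-1.96  0.18  5.52] M [0.072 0.422 0.015] op 0.111 j [-0.14  0.5   1.83 -0.    0.81 -2.33]
```

Collar seated at z 241.3, the same as at pick-up. Releasing now.

Call:
step_arm:
  deltas:
    - {"translation": [0,0,-0.02],"rot": [0,0,0]}
    - {"translation": [0,0,-0.02],"rot": [0,0,0]}
  squeeze: 20

```text
clock: 27.28
eef_pos: [585.5, -82.1, 241.3]
tcp_rot: [-3.142, 0.0, -2.519]
contact_force: [-1.8, 0.1, 3.8]
opening: 0.107
```

Call:
step_arm:
  deltas:
    - {"translation": [0,0,0],"rot": [0,0,0]}
    - {"translation": [0,0,0],"rot": [0,0,0]}
    - {"translation": [0,0,0],"rot": [0,0,0]}
    - {"translation": [0,0,0],"rot": [0,0,0]}
  grip: 135

```text
clock: 27.78
eef_pos: [585.5, -82.0, 241.1]
tcp_rot: [3.142, -0.0, -2.519]
contact_force: [0.4, 0.4, -0.4]
opening: 0.471
```

```bash
python3 - <<'E'
from h import *
st(); grab("wrist","w22")
E
```

```text
t 27.77 tcp [585.47 -82.03 241.12] rot [ 3.1415 -0.     -2.5194] F [ 0.41  0.36 -0.36] M [ 0.027 -0.041  0.023] op 0.471 j [-0.14  0.5   1.83  0.    0.81 -2.33]
```

View pics/w22.png

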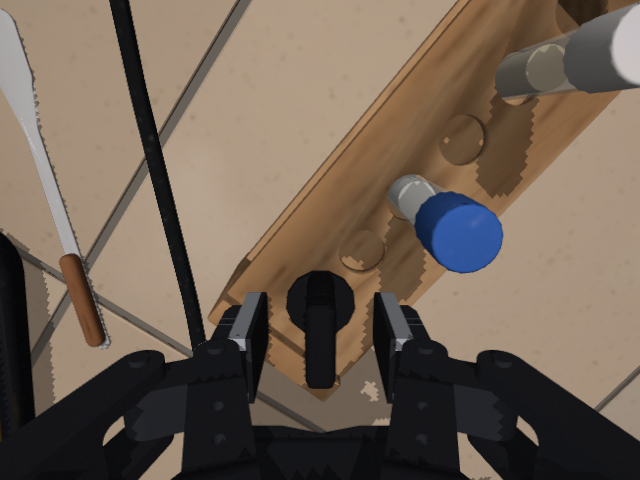

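The key stands free and upright at (320,320), between open pads. I'll retreat straight up and inspect.

Call:
step_arm:
  deltas:
    - {"translation": [0,0,-2],"rot": [0,0,0]}
    - {"translation": [0,0,-5],"rot": [0,0,0]}
    - {"translation": [0,0,-9],"rot": [0,0,0]}
    - {"translation": [-2,0,-13],"rot": [0,0,0]}
    - {"translation": [-2,0,-13],"rot": [0,0,0]}
    - {"translation": [-2,0,-13],"rot": [0,0,0]}
    - {"translation": [-2,0,-13],"rot": [0,0,0]}

```text
clock: 28.7
eef_pos: [601.0, -70.4, 369.8]
tcp_rot: [3.14, -0.002, -2.52]
contact_force: [0.5, 0.4, -1.2]
opening: 0.472
```

```bash
python3 - <<'E'
from h import *
st(); f=grab("wrist","w23"); s=grab("scene","sc23"); d=grab("side"); crop(d,290,155,415,235,6,"d23")
import pickle; s0,d0=pickle.load(open("fr0.pkl","rb"))
df=np.abs(d["image"].astype(int)-d0["image"]).sum(2); df[:, 560:]=0
ys,xs=np.nonzero(df>90); print(len(xs)); m=(df>90).astype(np.uint8); n,l,q,c=cv2.connectedComponentsWithStats(m); print([r.tolist() for r in q[1:] if r[4]>15])
E
```

```text
t 28.7 tcp [601.01 -70.44 369.76] rot [ 3.1399e+00 -1.9000e-03 -2.5195e+00] F [ 0.52  0.45 -1.21] M [-0.01   0.01  -0.048] op 0.472 j [-0.12  0.36  1.71 -0.    1.08 -2.31]
41217
[[287, 11, 31, 3, 49], [279, 14, 56, 122, 4436], [155, 225, 57, 45, 759], [211, 225, 12, 6, 26], [210, 230, 16, 42, 401], [246, 231, 21, 18, 184], [540, 233, 13, 12, 101], [138, 250, 71, 29, 846], [264, 277, 9, 3, 18], [145, 279, 57, 39, 1557], [209, 282, 315, 180, 32820]]
```

View pics/w23.png

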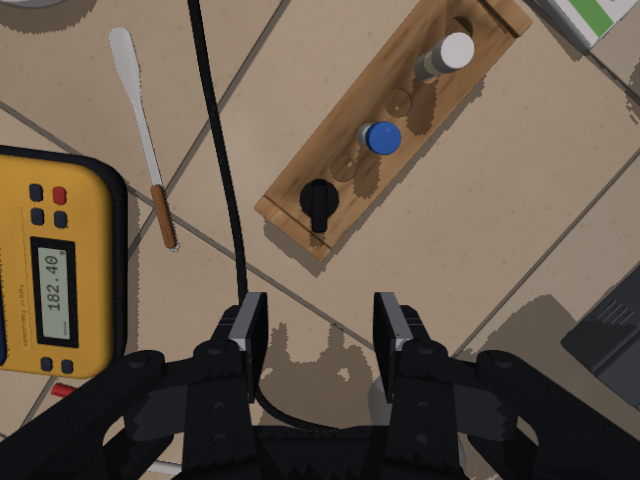

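View pics/d23.png

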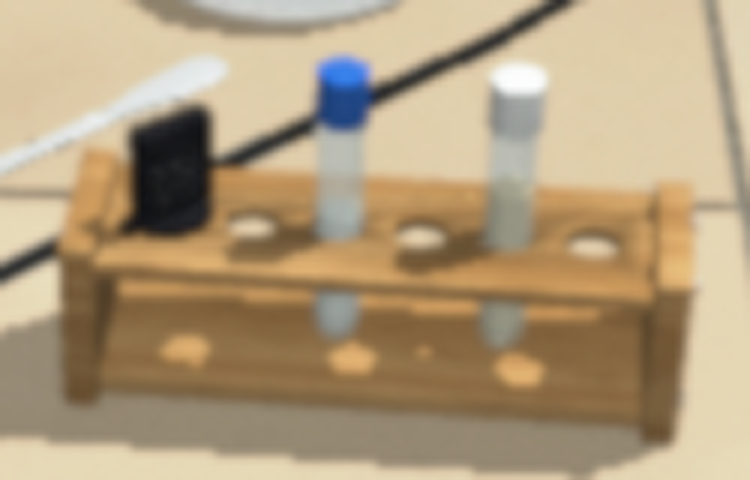

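View pics/sc23.png

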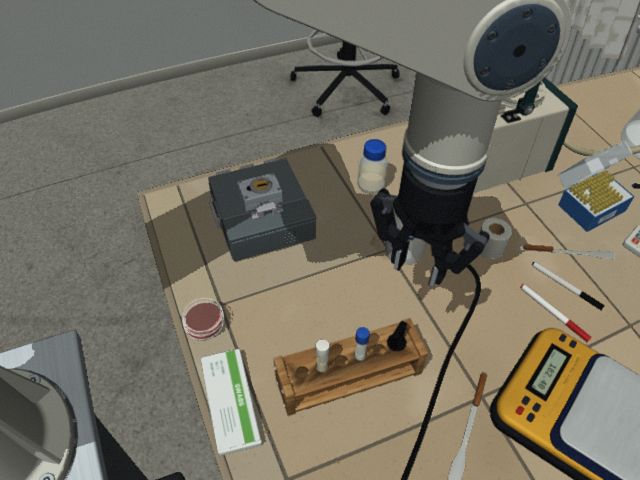

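```bash
python3 - <<'E'
from h import *
st()
from rig import ticket
print(ticket.sign_off())
E
```

```text
t 28.85 tcp [601.37 -70.5  370.2 ] rot [ 3.1405e+00 -1.3000e-03 -2.5195e+00] F [0.41 0.02 0.3 ] M [-0.038 -0.022  0.01 ] op 0.471 j [-0.12  0.36  1.71 -0.    1.08 -2.31]
the job is handed in; nothing more can be done
None
```

The box is locked, and the key is back in the hole it came from, collar down on the wood. The job was handed in at about 29 s of the 72 s limit.

- **Insertion:** the key went in without side force. Its collar came to rest on the face with about 4 N.
- **Turning:** I turned it about 70° clockwise. The torque ran at about 0.06–0.08 N·m, then rose to 0.11 and 0.16 at the stop, above the 0.13 you call plenty but under 0.2.
- **Withdrawal:** I turned the key back about 5.6° past its entry angle, then to that angle, and it drew out with about 1 N.
- **Bolt:** after withdrawal the wrist picture shows the bolt bridging the gap and running under the keeper strap. The strap hides its last few millimetres, so "fully shot" rests on the torque stop plus that picture.
- **Rack:** the collar seated at the same height as at pick-up, pressed down with about 5.5 N before release. The last pictures show the key upright and the rack and tubes where they were. I didn't check the bottle and jar against their first positions, but the arm never came near them.

Two measurements disagreed along the way:

- **Wrist camera:** it read about 1.5 mm off sideways and about 2.5% small. I corrected for this against the scene and side views before inserting the key.
- **Cylinder:** it looked a few degrees clockwise of home after the key came out, within the key's play.

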